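# Swing a heat-sink bar onto a transistor row

## Task

Fit the finned heat-sink bar to the power board in the assembly jig: lay it gently on the jig's free side at a slant of some 20 degrees to the jig, slide its forked end under the head of the pivot post until the fork is fully home, then swing the bar about the post, flat face towards the transistors, until the spring catch snaps out fully behind its free end and the bar lies straight along the row. Feel your way, because the board carrier may be clamped some millimetres off and askew, and the transistors stand on thin springy leads: never push them back by more than about 2 mm, stop as soon as the catch is in, and never press on the jig with more than about 20 N. Let go of the bar and leave the other things on the bench where they are.

Things in the scene. Friction and masses are not known exactly. Their poses are not given: they have to be found in the camera images.
- jig: Assembly jig, fixed: dark steel base plate 290 (x) x 370 (y) x 10 mm, origin at the centre of its underside, z up. On it an aluminium board carrier plate 238 x 326 mm (top 16 mm above the origin), clamped by two knobs up to 5 mm off to -x or +x and swivelled up to 0.09 rad (5 degrees) either way about the pivot post. NEITHER IS MEASURED. At -x of post and catch the plate is free to lay the bar on.
- post_mark (a point): Mark on the base, jig x 0, y 111, z 16 mm (carrier top): the pivot post's axis if the carrier sits at the middle (true post: up to 5 mm off along jig x, y exact). Post: 8 mm steel shoulder, head 20 mm in diameter, its underside 10.5 mm and top 15.5 mm above the carrier. The bar comes to it from -x, -y, slanting.
- row_mark (a point): Mark on the base, jig x 11, y 0, z 36 mm: middle of the tabs of the row of five transistors if the carrier sits at the middle, straight (shifts and swivels with it). Row 110 mm long in y (pitch 25 mm), tabs facing -x, 12 to 27 mm above the carrier; its leads give way to +x at 4 N per mm, 6 mm at most. Green board behind: jig x 19 to 120, y -68 to 75 mm, parts up to 38 mm above the carrier.
- catch_mark (a point): Mark on the base, jig x -12, y -90, z 31 mm: tip of the spring catch's brass nose if the carrier sits at the middle, straight (shifts and swivels with it). The nose, 18 mm tall, comes to +y out of a blue bracket (jig x -44 to -2, y -149 to -119 mm, 30 mm high), 5 mm into the path of the bar's free end. Its back is square, facing +x; its ramp runs from the tip 27 mm to -x and 8 mm to -y.
- bar: Heat-sink bar, loose, 0.18 to 0.29 kg, starts on the mat: aluminium, 24 (x) x 190 (y) x 30 mm (z), flat face +x, fins -x. Origin: centre of the finned part's underside, z up. Free end at y -95; at +y a fork lug, 6 mm thick, 34 mm long, 33 mm wide: slot 11 mm wide, flared mouth. Fitted, it lies along the carrier: origin at x 0, y 0, the row pressed back 1 mm.
- bar_mid (a point): Centre of the bar's finned part, 15 mm above its underside; axes as the bar's. A grasp across its 24 mm from above holds it near its centre of mass.
- bar_slot (a point): Where the post's axis lies when the fork is home: in the slot, 111 mm to +y of the bar's middle, 3 mm above the underside (the slot's bottom is 4 mm closer to the middle, the mouth 18 mm farther out, 24 mm wide). Fork fully home on the post: this point at jig y 111 mm, z 19 mm.
- catch (a joint): Spring catch: how far the brass nose is pressed back into its bracket, m. 0: fully out (at rest, and when snapped in behind the bar); 0.005 while the bar's end rides over it; 0.011 at most. Spring 1.5 N at 0, 0.15 N more per mm. It snaps in when the bar is pushed about 0.5 mm past its fitted place, which takes some 4 to 7 N on the bar near its free end (the ramp before it 2 to 7 N).
- row (a joint): Transistor row: how far the row is pressed back (to +x) on its springy leads, m, 4 N per mm. 0 untouched; about 0.001 behind the fitted bar; about 0.0015 is needed for the catch to snap in; beyond 0.0026 (10 N) the leads are bent for good.
- spool: Bystander: solder spool, 54 mm across, 45 mm high; origin at the centre of its underside.
- fluxjar: Bystander: small amber flux jar, 44 mm across, 55 mm high; origin at the centre of its underside.
- encoder: Bystander: bare rotary encoder on a 50 mm square green board, silver can, 48 mm high; origin at the centre of its underside.
- offcut: Bystander: short offcut of the same finned bar, 45 x 24 x 30 mm; origin at the centre of its underside.
- potmodule: Bystander: blue 42 mm square module with a black round knob, 28 mm high; origin at the centre of its underside.
- meter: Bystander: yellow multimeter lying flat, 150 x 78 x 44 mm; origin at the centre of its underside.
- driver: Bystander: red-handled screwdriver lying on the mat; origin at the centre of its underside.
Things that resemble listed ones, but are neither listed nor needed, are in the scene too. What is shaped like the bar but blue or turquoise is not meant.

How it is judged:
By the outcome, as a careful person would: the job done as asked, in the order asked, and still so for the second after the job is handed in, with the robot touching nothing.
It also fails if it takes over 72 s, if anything falls off the work surface, if the arm or the gripper's body presses on something with over 40 N, if the wrist force passes 120 N, or if a joint passes its speed limit or range.

## Robot

A 6-joint arm with a two-finger parallel gripper is mounted at the origin on the work surface. World frame = base frame: x ahead of the robot, y to its left, z up, the work surface at z = 0. Lengths are in m, angles in rad, forces in N, time in s.
With the tool pointing down it reaches from about 0.25 to 0.725 m from the base axis. Payload 4 kg.
Tool frame: the origin (TCP) lies midway between the tips of the shut fingers; the grasp point (between the pads) lies 19 mm behind it; z points along the fingers, y is the direction in which the jaws open and shut (so a half turn about z gives the same grasp; the last joint's range is limited). The gripper opens to 85 mm and grips with 20 to 120 N. Pads are 22 mm wide; open, the fingers measure 114 mm over their backs; the gripper's body (76 mm by 85 mm) begins 54 mm behind the grasp point. The pads swing forward as they close: fully open they stand 13 mm farther back than shut.
Start: joints at [-1.144, 0.241, 0.005, 1.335, 0, 1.571], TCP at [0.207, -0.455, 0.231] pointing down, gripper open.
Joint ranges: [-2.72, 2.72], [-1.05, 1.87], [-1.09, 1.28], [-1.99, 2.15], [-1.42, 1.44], [-3.14, 3.14]. Speed limits (rad/s): [2.79, 2.79, 3.14, 3.14, 3.14, 3.14].

## Interface

Orientations are given as a unit quaternion [x, y, z, w].
In Python, from workcell import monitor, cams, order gives the robot as it stands.
- The arm moves only by the tool send_rows, never from a script. Its argument "moves" is a list of rows, each a list of 4 numbers: the shift along the tool's x, y, z as a fraction of full scale, then the turn about the tool's z as a fraction of full scale. A call has 1 to 20 rows; each row shifts and turns the commanded pose from where the row before left it, along the tool's axes as they then stand; what a row does not reach is not made up. Full scale, the value 1, is 100 cm for a shift and 0.1 rad for a turn. A row lasts 1/10 s, in which the tool goes at most 50 mm and 8.59 degrees, less where a joint would pass 70% of its speed; a pose out of reach is approached as far as the arm can. A call with a number of a shift or a turn outside -1 to 1 is refused whole. A call with a gripper value outside its range is refused whole. "claw" is the gripper's target within -1 to 1 (fully open at 1, half-way at 0, shut at -1), set as the call begins (left out, the last holds). The fingers move at their own pace and stop on an object; the grip force is fixed at half the most. Time passes only in rows, so rows that do not move let the fingers close. It gives the time, the measured TCP pose, the force and the opening at its end, in the units of the state.
- monitor.get_obs(): the state, without advancing time (a new reading comes with each control period).
- cams.camera(name): name is "scene" or "top"; returns (picture, depth): 480x640x3 uint8, blue, green, red; 480x640 float32, m along the optical axis (not along the pixel's ray), 0 where there is no reading.
- cams.camera_info(name): a dict with "intrinsics" (3x3 intrinsics, pixels), "T" (4x4, takes a point from camera to world coordinates). Camera axes: x right, y up, looking along -z (the intrinsics and any distortion apply to the point x, -y, -z); pixel columns grow to the right and rows downward; lengths in m; the calibration is good to about 2 mm. A picture is of the moment at which its call begins. camera_info takes no time and is no camera call.
- order.job_done(): hands the job in, once; it reports no verdict.
The state is a dict: "clock": time; "joint_pos": joint angles; "joint_vel": joint speeds; "tau": joint torques, N m; "eef_pos": TCP position; "tool_rot": TCP orientation; "ft_force": force on the tool from outside, world axes, zero at the start; "ft_torque": the same for the moment, N m; "grip_width": finger opening in m.
Only numpy, scipy, OpenCV 4.12 (cv2) and the standard library are available. Lean on these libraries where they do the work, as an engineer would, in place of code of your own. Each camera call takes 0.05 s, during which the arm holds its last target.

## Working session

There is one attempt and no reset: what is moved stays moved. The work goes in short steps, Python scripts to look and compute and a tool call to move; the robot and the scene stay as the last step left them, time stands still between calls to the robot, and variables do not carry over. Pictures are saved under pics/ and viewed, and the job is handed in when it is done.

Besides the shell and the picture viewer there is one more tool, called after "Emit:" as name([rows], argument=value, ...), one row to a line, values as JSON. send_rows: Moves the arm, as the interface text tells. Its arguments: {"type":"object","properties":{"moves":{"type":"array","items":{"type":"array","items":{"type":"number","minimum":-1,"maximum":1}}},"claw":{"type":"number"}},"required":["moves"]}

```bash
ls; mkdir -p pics; python3 - <<'E'
from workcell import monitor,cams
import cv2,numpy as np,pickle
print(monitor.get_obs())
for n in("scene","top"):
    im,d=cams.camera(n); i=cams.camera_info(n); cv2.imwrite(f"pics/{n}0.png",im); np.savez(f"{n}0.npz",im=im,d=d,K=i["intrinsics"],T=i["T"]); print(n,i)
E
```

```text
pics
{'clock': 0.0, 'joint_pos': array([-1.14400875e+00,  2.41404684e-01,  3.73465666e-03,  1.33519924e+00,
       -2.67042944e-05,  1.57078796e+00]), 'joint_vel': array([ 2.04197436e-04, -9.68930660e-04,  6.12700456e-05,  3.11760744e-04,
       -1.55620310e-03,  3.70769466e-04]), 'tau': array([ 2.22096055e-04, -3.72317719e+01,  2.52408886e+01,  1.71144650e-02,
       -1.50253022e-04,  4.05635546e-06]), 'eef_pos': array([ 0.20670744, -0.45458276,  0.23042108]), 'tool_rot': array([ 9.77316400e-01,  2.11781914e-01, -2.32546510e-04, -1.01013381e-03]), 'ft_force': array([ 0.58450482,  0.01315824, -0.01189408]), 'ft_torque': array([ 0.01659279, -0.0509194 , -0.00870257]), 'grip_width': 0.08551446221362166}
scene {'intrinsics': array([[497.18884561,   0.        , 323.94985336],
       [  0.        , 497.18884561, 228.30367894],
       [  0.        ,   0.        ,   1.        ]]), 'T': array([[-0.72327579, -0.54073397,  0.42951008,  1.10281369],
       [ 0.69043791, -0.57791385,  0.43509892,  0.49198232],
       [ 0.01294705,  0.61124656,  0.79133433,  1.19846737],
       [ 0.        ,  0.        ,  0.        ,  1.        ]])}
top {'intrinsics': array([[533.93842877,   0.        , 326.92217069],
       [  0.        , 533.93842877, 241.1584172 ],
       [  0.        ,   0.        ,   1.        ]]), 'T': array([[ 0.01042564,  0.98256623, -0.18562032,  0.22874048],
       [-0.99988561,  0.00820966, -0.01270286, -0.13607751],
       [-0.01095752,  0.18573152,  0.98253943,  1.45586866],
       [ 0.        ,  0.        ,  0.        ,  1.        ]])}
```

View pics/top0.png

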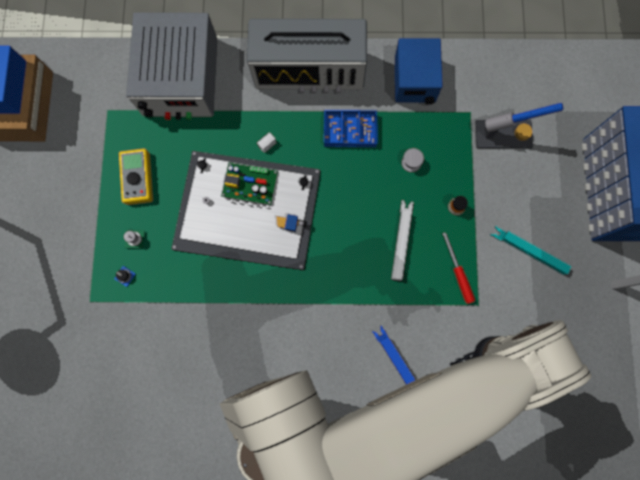

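View pics/scene0.png

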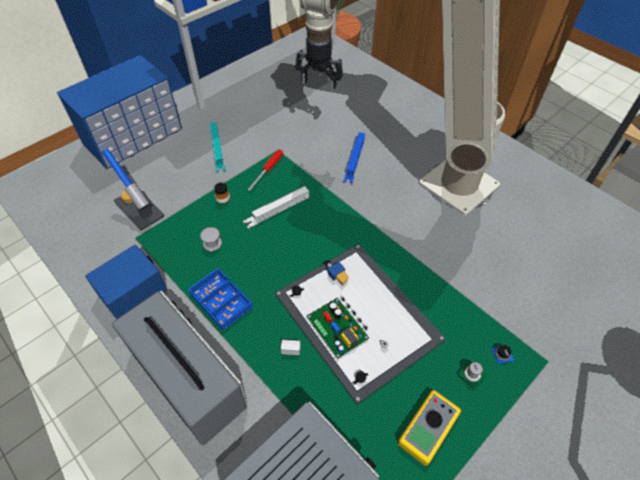

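```bash
python3 - <<'E'
import cv2,numpy as np
t=np.load("top0.npz")["im"]; s=np.load("scene0.npz")["im"]
cv2.imwrite("pics/cj.png",cv2.resize(t[145:275,165:330],None,fx=4.8,fy=4.6,interpolation=cv2.INTER_CUBIC))
cv2.imwrite("pics/cb.png",cv2.resize(t[190:290,360:480],None,fx=6,fy=6,interpolation=cv2.INTER_CUBIC))
cv2.imwrite("pics/sj.png",cv2.resize(s[240:405,270:450],None,fx=4.4,fy=3.6,interpolation=cv2.INTER_CUBIC))
cv2.imwrite("pics/sb.png",cv2.resize(s[170:240,230:320],None,fx=8,fy=8,interpolation=cv2.INTER_CUBIC))
E
```

```text
(no output)
```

View pics/cj.png

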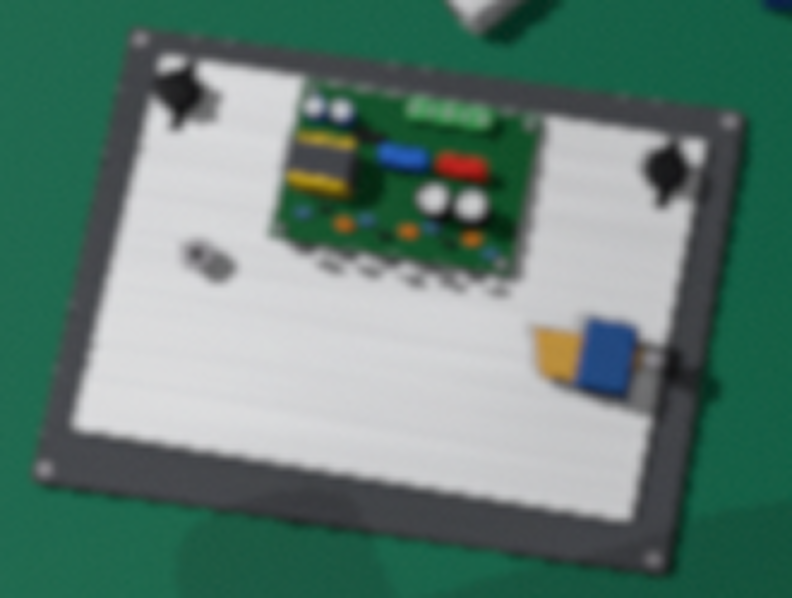

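View pics/cb.png

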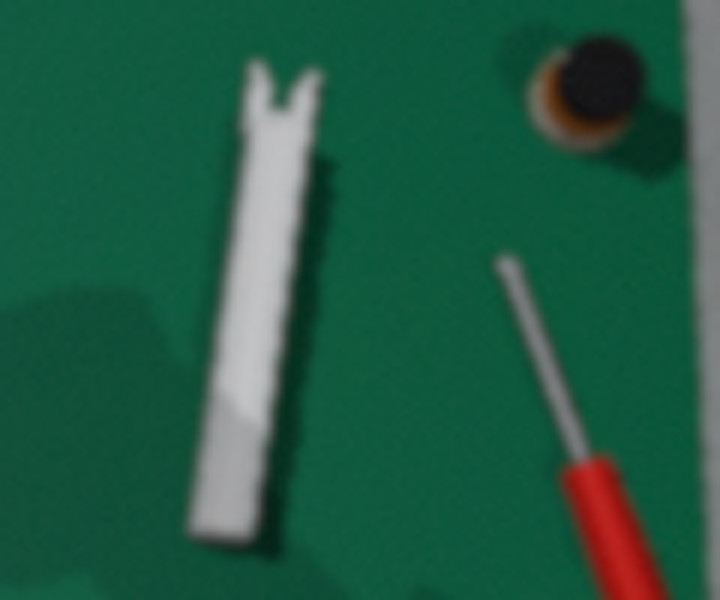

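View pics/sj.png

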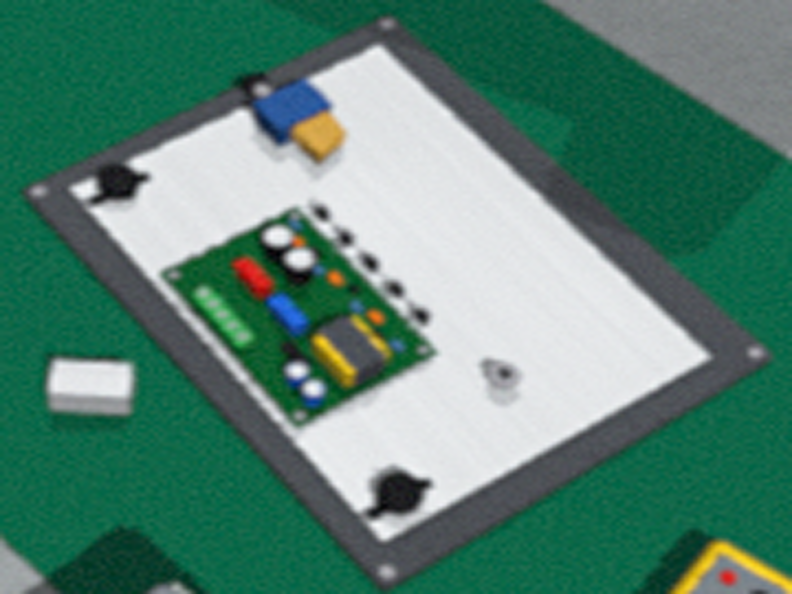

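View pics/sb.png

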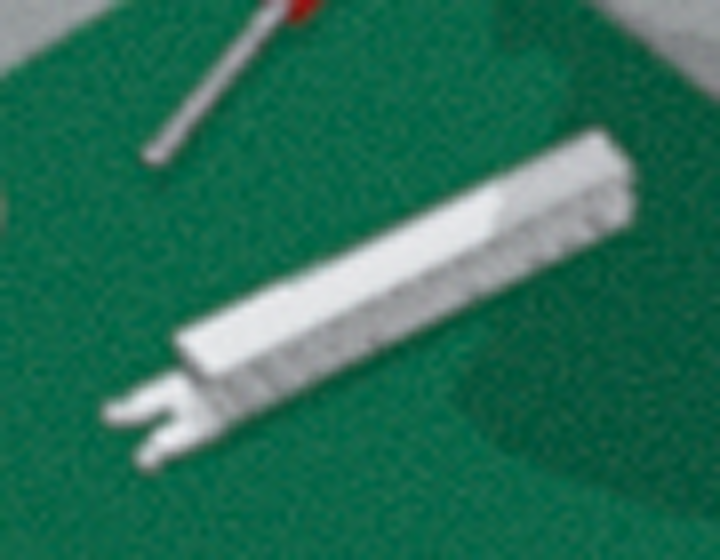

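```bash
cat > h.py <<'E'
import numpy as np,cv2
class Cam:
    def __init__(s,n,f=None):
        z=np.load(f or n+"0.npz"); s.im=z["im"]; s.d=z["d"]; s.K=z["K"]; s.T=z["T"]
    def proj(s,P):
        P=np.atleast_2d(P); q=(P-s.T[:3,3])@s.T[:3,:3]
        return np.c_[s.K[0,0]*q[:,0]/-q[:,2]+s.K[0,2], s.K[1,1]*-q[:,1]/-q[:,2]+s.K[1,2]]
    def ray(s,u,v):
        c=np.array([(u-s.K[0,2])/s.K[0,0],-(v-s.K[1,2])/s.K[1,1],-1.]); return s.T[:3,:3]@c
    def onz(s,u,v,z):
        r=s.ray(u,v); o=s.T[:3,3]; return o+r*(z-o[2])/r[2]
    def cloud(s):
        v,u=np.mgrid[:480,:640]; d=s.d
        c=np.stack([(u-s.K[0,2])/s.K[0,0]*d,-(v-s.K[1,2])/s.K[1,1]*d,-d],-1)
        P=c@s.T[:3,:3].T+s.T[:3,3]; P[d<=0]=np.nan; return P
E
python3 - <<'E'
from h import *
for n,pts in (("top",{"mat":(430,150),"carr":(220,230),"base":(240,252),"board":(250,190),"barmid":(402,240),"post":(208,201)}),("scene",{"mat":(300,450),"carr":(400,310),"barmid":(280,207),"post":(384,344)})):
    c=Cam(n);P=c.cloud()
    for k,(u,v) in pts.items():
        w=P[v-2:v+3,u-2:u+3].reshape(-1,3); print(n,k,np.nanmedian(w,0).round(4),np.nanstd(w[:,2]).round(4))
c=Cam("top")
for nm,s in (("base scr",[(140,38),(730,121),(655,558),(45,468)]),):
    print([c.onz(165+a/4.8-.4,145+b/4.6-.4,.0125).round(4) for a,b in s])
print("post",c.onz(165+213/4.8-.4,145+262/4.6-.4,.0315),c.onz(165+205/4.8-.4,145+257/4.6-.4,.0315))
c=Cam("scene")
print([c.onz(270+a/4.4-.4,240+b/3.6-.4,.0125).round(4) for a,b in [(387,24),(757,352),(388,572),(40,190)]])
print("post",c.onz(270+505/4.4-.4,240+373/3.6-.4,.0315))
E
```

```text
top mat [ 0.7715 -0.4094  0.0009] 0.0027
top carr [0.5293 0.1777 0.0177] 0.0034
top base [0.469  0.1206 0.012 ] 0.0032
top board [0.6403 0.0981 0.0265] 0.0094
top barmid [ 0.5024 -0.3213  0.0326] 0.0028
top post [0.6087 0.2129 0.0295] 0.008
scene mat [0.9487 0.2808 0.1308] 0.0015
scene carr [0.5048 0.1803 0.0176] 0.0027
scene barmid [ 0.5047 -0.3095  0.0166] 0.0078
scene post [0.6136 0.2201 0.0331] 0.0021
[array([0.7542, 0.2645, 0.0125]), array([ 0.7029, -0.0864,  0.0125]), array([ 0.4321, -0.0476,  0.0125]), array([0.4834, 0.3038, 0.0125])]
post [0.60636425 0.20910868 0.0315    ] [0.60942702 0.21388306 0.0315    ]
[array([ 0.4331, -0.0445,  0.0125]), array([0.4829, 0.3057, 0.0125]), array([0.7545, 0.2662, 0.0125]), array([ 0.7027, -0.0844,  0.0125])]
post [0.61092547 0.21920546 0.0315    ]
```

```bash
python3 - <<'E'
from h import *
t=Cam("top");s=Cam("scene")
def crop(c,u,v,r,k,fn):
    cv2.imwrite(fn,cv2.resize(c.im[v-r:v+r,u-r:u+r],None,fx=k,fy=k,interpolation=cv2.INTER_CUBIC))
crop(t,208,201,18,16,"pics/p1.png");crop(s,384,344,18,16,"pics/p2.png")
a=cv2.imread("pics/p1.png");b=cv2.imread("pics/p2.png");cv2.imwrite("pics/pp.png",cv2.resize(np.hstack([a,b]),None,fx=.69,fy=.69))
# edge fit: given world endpoints at z, search gradients normal in image
def edge(c,A,B,z,frac=(.1,.9),sr=6,sign=None):
    g=cv2.GaussianBlur(cv2.cvtColor(c.im,cv2.COLOR_BGR2GRAY).astype(np.float32),(0,0),.8)
    pts=[]
    a,b=c.proj([*A,z])[0],c.proj([*B,z])[0]
    n=np.array([-(b-a)[1],(b-a)[0]]);n/=np.linalg.norm(n)
    o=np.arange(-sr,sr+.01,.25)
    for f in np.linspace(*frac,80):
        p=a+f*(b-a); q=p+o[:,None]*n
        pr=cv2.remap(g,q[:,0].astype(np.float32)[None],q[:,1].astype(np.float32)[None],cv2.INTER_CUBIC)[0]
        d=np.gradient(pr); d=np.clip(d*(sign or 1),0,None) if sign else abs(d)
        i=d.argmax(); w=slice(max(0,i-4),i+5); oo=(d[w]*o[w]).sum()/d[w].sum()
        pts.append(c.onz(*(p+oo*n),z)[:2])
    pts=np.array(pts)
    for _ in range(3):
        vx,vy,x,y=cv2.fitLine(pts.astype(np.float32),cv2.DIST_HUBER,0,1e-4,1e-4).ravel()
        r=(pts-[x,y])@[-vy,vx]; k=abs(r)<.002
        pts=pts[k] if k.sum()>10 else pts
    if np.dot([vx,vy],np.subtract(B,A))<0: vx,vy=-vx,-vy
    return np.array([x,y]),np.array([vx,vy]),len(pts),r[abs(r)<.002].std()
J=np.array([.5932,.1097]);yw=-.1445
R=lambda a:np.array([[np.cos(a),-np.sin(a)],[np.sin(a),np.cos(a)]])
w=lambda x,y:J+R(yw)@[x/1e3,y/1e3]
for nm,c in(("top",t),("scene",s)):
  for lab,z,cs in(("base",.012,[(145,-185),(145,185),(-145,185),(-145,-185)]),("carr",.018,None)):
    if cs is None:
        # approx carrier corners from pictures
        if nm=="top": px=[(708,138),(160,55),(75,430),(632,520)]; W=[c.onz(165+a/4.8-.4,145+b/4.6-.4,z)[:2] for a,b in px]
        else: px=[(70,188),(388,540),(712,355),(382,45)]; W=[c.onz(270+a/4.4-.4,240+b/3.6-.4,z)[:2] for a,b in px]
        print(nm,"carr corners in jig",[ (R(-yw)@(q-J)*1e3).round(1) for q in W])
    else: W=[w(*q) for q in cs]
    for i in range(4):
        A,B=W[i],W[(i+1)%4]
        p,d,n,r=edge(c,A,B,z)
        jp=R(-yw)@(p-J)*1e3; jd=R(-yw)@d
        ang=np.arctan2(jd[1],jd[0])
        print(nm,lab,i,"pt",jp.round(1),"ang off",round((ang-np.pi/2*round(ang/(np.pi/2)))*1,4),n,round(r*1e3,2))
E
```

```text
top base 0 pt [129.1  -0.8] ang off -0.0048 79 0.56
top base 1 pt [ -1.5 169.1] ang off -0.0036 74 0.16
top base 2 pt [-149.6   35.8] ang off 0.0021 60 0.65
top base 3 pt [ -29.5 -183.4] ang off 0.1436 21 1.17
top carr corners in jig [array([ 122.4, -167.7]), array([126.2, 160.7]), array([-112.1,  162.2]), array([-117.1, -162.6])]
top carr 0 pt [120.1 -15.5] ang off 0.0117 16 0.5
top carr 1 pt [ -1.4 162.9] ang off -0.0207 74 0.67
top carr 2 pt [-115.1   -0.8] ang off -0.0212 80 0.57
top carr 3 pt [  -4.7 -164.2] ang off -0.0199 75 0.6
scene base 0 pt [142.4 -51.8] ang off 0.0553 18 0.8
scene base 1 pt [  4.6 184.9] ang off -0.0013 73 0.48
scene base 2 pt [-144.2   38.2] ang off -0.001 43 0.86
scene base 3 pt [  15.1 -167.5] ang off -0.0085 63 0.37
scene carr corners in jig [array([ 121.6, -164.3]), array([125.4, 162.5]), array([-111.4,  165.9]), array([-118.1, -158.2])]
scene carr 0 pt [126.   0.] ang off -0.0202 56 0.53
scene carr 1 pt [ -6.8 164.9] ang off -0.0229 75 0.47
scene carr 2 pt [-113.8    1.4] ang off -0.021 79 0.64
scene carr 3 pt [  -5.1 -162. ] ang off -0.0252 62 0.68
```

View pics/pp.png

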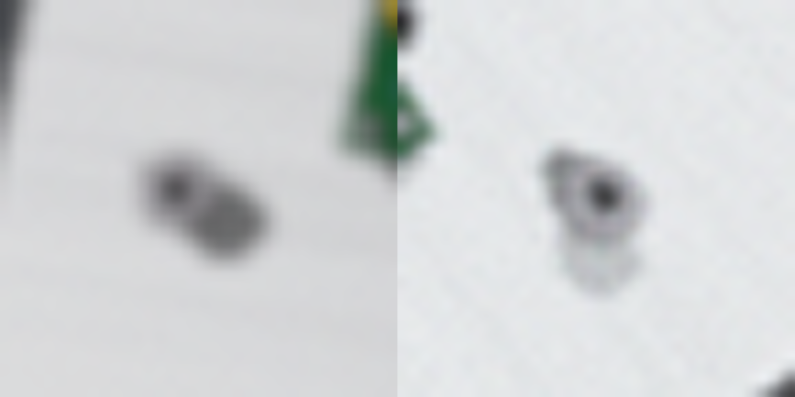

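```bash
python3 - <<'E'
from h import *
t=Cam("top");s=Cam("scene")
J=np.array([.5932,.1097]);yw=-.1445
R=lambda a:np.array([[np.cos(a),-np.sin(a)],[np.sin(a),np.cos(a)]])
for n,c,u,v in(("top",t,205.55,199.5),("scene",s,384.25,343.2)):
    p=c.onz(u,v,.033); print(n,"post",p, R(-yw)@(p[:2]-J)*1e3)
# bar: mask of light low-saturation, height>.02
def bb(c,box,zmin,zt,nm):
    P=c.cloud(); hsv=cv2.cvtColor(c.im,cv2.COLOR_BGR2HSV); m=np.zeros(c.d.shape,np.uint8)
    u0,v0,u1,v1=box; k=(hsv[...,1]<60)&(hsv[...,2]>110); m[v0:v1,u0:u1]=k[v0:v1,u0:u1]*1
    cnt=max(cv2.findContours(m,0,2)[0],key=cv2.contourArea).reshape(-1,2)
    W=np.array([c.onz(u,v,zt)[:2] for u,v in cnt]).astype(np.float32)
    print(nm,cv2.minAreaRect(W*1000), np.nanmedian(P[m>0],0))
bb(t,(360,195,440,285),.02,.032,"top bar")
# corners by eye in cb.png (6x, offset 360,190), top face z .032
c=t
e=lambda a,b,z:c.onz(360+a/6-.42,190+b/6-.42,z)[:2].round(4)
print("end L",e(188,532,.032),"end R",e(257,543,.032),"forkend top L",e(245,135,.032),"R",e(318,150,.032),"tine tips",e(257,60,.008),e(320,70,.008),"slot bottom",e(282,112,.008))
c=s
e=lambda a,b,z:c.onz(230+a/8-.44,170+b/8-.44,z)[:2].round(4)
print("end far",e(600,128,.032),"end near",e(635,165,.032),"fork top far",e(178,335,.032),"near",e(210,372,.032),"tips",e(103,412,.008),e(145,468,.008),"slot b",e(178,415,.008))
E
```

```text
top post [0.61175183 0.21852395 0.033     ] [  2.68809099 110.36121382]
scene post [0.61176058 0.21932351 0.033     ] [  2.58160897 111.15369712]
top bar ((505.14227294921875, -319.38421630859375), (32.799259185791016, 217.35739135742188), 80.89400482177734) [ 0.50401386 -0.32125167  0.03051631]
end L [ 0.3982 -0.2899] end R [ 0.3935 -0.3206] forkend top L [ 0.5804 -0.3181] R [ 0.5737 -0.3512] tine tips [ 0.6224 -0.3273] [ 0.6178 -0.3565] slot bottom [ 0.5975 -0.3385]
end far [ 0.3963 -0.3154] end near [ 0.3995 -0.2914] fork top far [ 0.585  -0.3459] near [ 0.5875 -0.3235] tips [ 0.6191 -0.3528] [ 0.6242 -0.3206] slot b [ 0.5991 -0.3321]
```

```bash
cat > go.py <<'E'
import numpy as np,sys
from workcell import monitor
from scipy.spatial.transform import Rotation as Ro
def st():
    o=monitor.get_obs(); R=Ro.from_quat(o["tool_rot"]).as_matrix(); p=o["eef_pos"]
    return o,p,R,np.arctan2(R[1,0],R[0,0])
def rep(x=None,y=None,z=None,th=None):
    o,p,R,a=st()
    d=np.array([0 if q is None else q-p[i] for i,q in enumerate((x,y,z))])
    print("t",round(o["clock"],2),"p",p.round(4),"th",round(a,4),"tilt",R[:2,2].round(4),"F",o["ft_force"].round(2),"M",o["ft_torque"].round(2),"w",round(o["grip_width"],4))
    print("tool shift mm",(R.T@d*1e3).round(1),"turn(tool)",None if th is None else round(-(th-a),4))
if __name__=="__main__":
    rep(*[None if v=="-" else float(v) for v in sys.argv[1:]])
E
python3 go.py .4927 -.3188 .10 -.162
```

```text
t 0.1 p [ 0.2067 -0.4546  0.2305] th 0.4268 tilt [-0.0008  0.0017] F [-0.64 -0.23 -0.15] M [ 0.01 -0.02 -0.04] w 0.0856
tool shift mm [316.5  -5.  130.5] turn(tool) 0.5888
```

The first overview pictures show these candidates (top-camera pixels):
- Silver finned bar with fork at (402,240).
- Blue look-alike at (393,355).
- Turquoise look-alike at (530,250).
- Silver offcut without a fork at (267,142).

I choose the silver one at (402,240). The close crop shows bare aluminium, the fork at crop (282,90) towards world +x, and the free end at crop (222,535).

The jig crop shows the post head at about top pixel (205.5,199.5), the brass nose at (280,221), the blue bracket at (292,222) and the board at (250,185).

Now I move above the bar.

Emit:
send_rows([
  [0.0244,-0.0004,0,0],
  [0.0244,-0.0004,0,0],
  [0.0244,-0.0004,0,0],
  [0.0244,-0.0004,0,0],
  [0.0244,-0.0004,0,0],
  [0.0244,-0.0004,0,0],
  [0.0244,-0.0004,0,0],
  [0.0244,-0.0004,0,0],
  [0.0244,-0.0004,0,0],
  [0.0244,-0.0004,0,0],
  [0.0244,-0.0004,0,0],
  [0.0244,-0.0004,0,0],
  [0.0237,0,0,0],
  [0,0,0.02,0.98],
  [0,0,0.02,0.98],
  [0,0,0.02,0.98],
  [0,0,0.02,0.98],
  [0,0,0.02,0.98],
  [0,0,0.02,0.98],
  [0,0,0,0],
], claw=0.3)

```text
clock: 2.1
eef_pos: [0.4907, -0.3182, 0.1076]
tool_rot: [0.997, -0.08, -0.003, -0.002]
ft_force: [-1.2, 0.3, -0.2]
grip_width: 0.0557
```

```bash
python3 go.py .4927 -.3188 .008 -.162
```

```text
t 2.1 p [ 0.4907 -0.3182  0.1076] th -0.161 tilt [-0.0065  0.0043] F [-1.16  0.29 -0.17] M [-0.    0.04 -0.02] w 0.0557
tool shift mm [ 2.8  0.6 99.6] turn(tool) 0.001
```

Emit:
send_rows([
  [0.001,0.0005,0.018,0],
  [0.001,0,0.018,0],
  [0,0,0.018,0],
  [0,0,0.018,0],
  [0,0,0.015,0],
  [0,0,0.008,0],
  [0,0,0.003,0],
  [0,0,0,0],
  [0,0,0,0],
])

```text
clock: 3.0
eef_pos: [0.4956, -0.321, 0.0143]
tool_rot: [0.997, -0.08, 0.001, 0.0]
ft_force: [-0.0, -0.6, -0.4]
grip_width: 0.0555
```

```bash
python3 go.py .4927 -.3188 .008 -.162; python3 - <<'E'
from workcell import cams
import cv2,numpy as np
im,d=cams.camera("scene"); cv2.imwrite("pics/g1.png",cv2.resize(im[130:250,210:350],None,fx=5,fy=5,interpolation=cv2.INTER_CUBIC))
E
```

```text
t 3.0 p [ 0.4956 -0.321   0.0143] th -0.1608 tilt [ 0.0014 -0.0009] F [-0.01 -0.64 -0.42] M [0.03 0.03 0.04] w 0.0555
tool shift mm [-3.3 -1.7  6.3] turn(tool) 0.0012
```

View pics/g1.png

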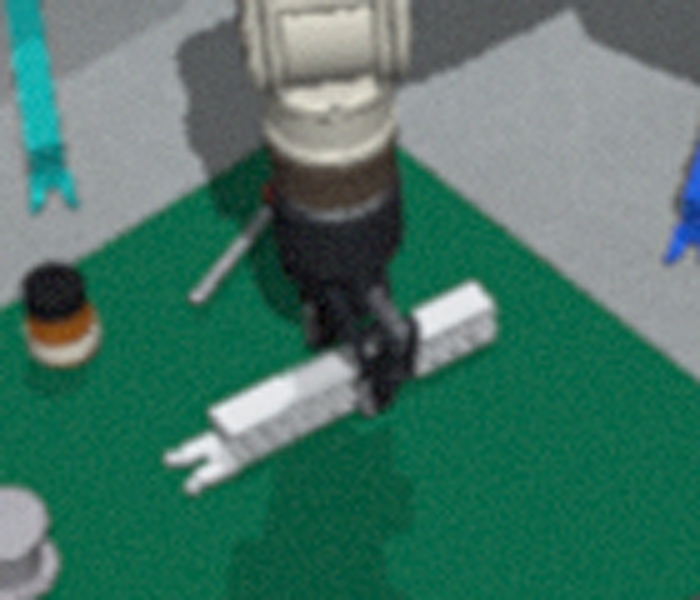

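The picture shows the fingers straddling the silver bar near its middle, at crop (375,360). I go down the last bit and close.

Emit:
send_rows([
  [-0.003,-0.001,0.003,0],
  [0,0,0.003,0],
  [0,0,0,0],
  [0,0,0,0],
])

```text
clock: 3.45
eef_pos: [0.4921, -0.319, 0.0072]
tool_rot: [0.997, -0.08, -0.0, -0.0]
ft_force: [0.2, -0.5, 0.4]
grip_width: 0.0558
```

Emit:
send_rows([
  [0,0,0,0],
  [0,0,0,0],
  [0,0,0,0],
  [0,0,0,0],
  [0,0,0,0],
  [0,0,0,0],
  [0,0,0,0],
  [0,0,0,0],
  [0,0,0,0],
  [0,0,0,0],
], claw=-1)

```text
clock: 4.45
eef_pos: [0.4925, -0.3194, 0.0077]
tool_rot: [0.997, -0.081, 0.0, 0.0]
ft_force: [-1.1, -1.6, 4.7]
grip_width: 0.0229
```

```bash
python3 go.py .4927 -.3188 .008 -.162
```

```text
t 4.45 p [ 0.4925 -0.3194  0.0077] th -0.1613 tilt [ 0.0007 -0.0007] F [-1.06 -1.64  4.66] M [-0.24  0.03 -0.  ] w 0.0229
tool shift mm [ 0.1 -0.7 -0.3] turn(tool) 0.0007
```

Emit:
send_rows([
  [0,0,-0.004,0],
  [0,0,-0.01,0],
  [0,0,-0.018,0],
  [0,0,-0.018,0],
  [0,0,-0.018,0],
  [0,0,-0.014,0],
  [0,0,-0.008,0],
  [0,0,0,0],
  [0,0,0,0],
  [0,0,0,0],
  [0,0,0,0],
])

```text
clock: 5.55
eef_pos: [0.4916, -0.3187, 0.0962]
tool_rot: [0.997, -0.08, -0.001, -0.001]
ft_force: [-0.8, -0.3, -2.5]
grip_width: 0.0224
```

```bash
python3 go.py .5393 .0866 - 1.07; python3 - <<'E'
from workcell import cams
import cv2,numpy as np
o=[]
for n,(a,b,c,d_) in (("scene",(120,250,210,350)),("top",(180,300,350,480))):
    im,d=cams.camera(n);i=cams.camera_info(n); np.savez(n+"1.npz",im=im,d=d,K=i["intrinsics"],T=i["T"]); o.append(cv2.resize(im[a:b,c:d_],(395,360),interpolation=cv2.INTER_CUBIC))
cv2.imwrite("pics/g2.png",np.hstack(o))
E
```

```text
t 5.55 p [ 0.4916 -0.3187  0.0962] th -0.1611 tilt [-0.0017  0.0012] F [-0.76 -0.27 -2.55] M [ 0.02 -0.01  0.01] w 0.0224
tool shift mm [-1.790e+01 -4.077e+02  4.000e-01] turn(tool) -1.2311
```

View pics/g2.png

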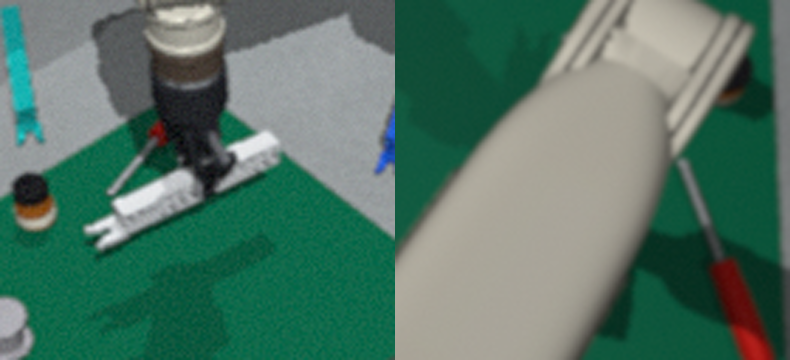

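The bar is held level at left crop (190,185), fork towards world +x, and weighs about 2.5 N. I carry it to the jig's free side.

Emit:
send_rows([
  [-0.0011,-0.012,0,0],
  [-0.0011,-0.022,0,0],
  [-0.0011,-0.026,0,0],
  [-0.0011,-0.026,0,0],
  [-0.0011,-0.026,0,0],
  [-0.0011,-0.026,0,0],
  [-0.0011,-0.026,0,0],
  [-0.0011,-0.026,0,0],
  [-0.0011,-0.026,0,0],
  [-0.0011,-0.026,0,0],
  [-0.0011,-0.026,0,0],
  [-0.0011,-0.026,0,0],
  [-0.0011,-0.026,0,0],
  [-0.0011,-0.026,0,0],
  [-0.0011,-0.026,0,0],
  [-0.0011,-0.022,0,0],
  [0,-0.014,0,0],
  [0,0,0,0],
])

```text
clock: 7.45
eef_pos: [0.5233, 0.0027, 0.1026]
tool_rot: [0.999, -0.017, 0.001, -0.034]
ft_force: [-0.8, -0.7, -2.8]
grip_width: 0.0229
```

Emit:
send_rows([
  [0,0,0,-0.8],
  [0,0,0,-0.95],
  [0,0,0,-0.95],
  [0,0,0,-0.95],
  [0,0,0,-0.95],
  [0,0,0,-0.95],
  [0,0,0,-0.95],
  [0,0,0,-0.95],
  [0,0,0,-0.95],
  [0,0,0,-0.95],
  [0,0,0,-0.95],
  [0,0,0,-0.95],
  [0,0,0,-0.95],
  [0,0,0,-0.11],
  [0,0,0,0],
  [0,0,0,0],
  [0,0,0,0],
])

```text
clock: 9.15
eef_pos: [0.5231, 0.0019, 0.1025]
tool_rot: [0.826, 0.562, 0.02, -0.028]
ft_force: [-0.4, 0.3, -2.4]
grip_width: 0.0233
```

```bash
python3 go.py .5393 .0866 .03 1.07; python3 - <<'E'
from workcell import cams
import cv2,numpy as np
o=[]
for n,(a,b,c,d_) in (("scene",(220,400,270,450)),("top",(130,300,165,350))):
    im,d=cams.camera(n);i=cams.camera_info(n); np.savez(n+"2.npz",im=im,d=d,K=i["intrinsics"],T=i["T"]); o.append(cv2.resize(im[a:b,c:d_],(395,395),interpolation=cv2.INTER_CUBIC))
cv2.imwrite("pics/g3.png",np.hstack(o))
im=np.load("scene2.npz")["im"]; cv2.imwrite("pics/g3b.png",cv2.resize(im[220:360,310:450],None,fx=5,fy=4.2,interpolation=cv2.INTER_CUBIC))
E
```

```text
t 9.15 p [0.5231 0.0019 0.1025] th 1.1944 tilt [0.0019 0.0685] F [-0.4   0.32 -2.4 ] M [-0.08 -0.01  0.01] w 0.0233
tool shift mm [ 79.8 -14.3  78.1] turn(tool) 0.1244
```

View pics/g3.png

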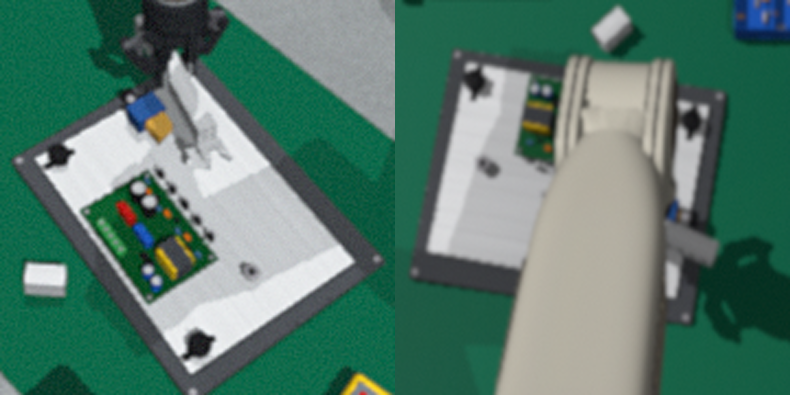

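View pics/g3b.png

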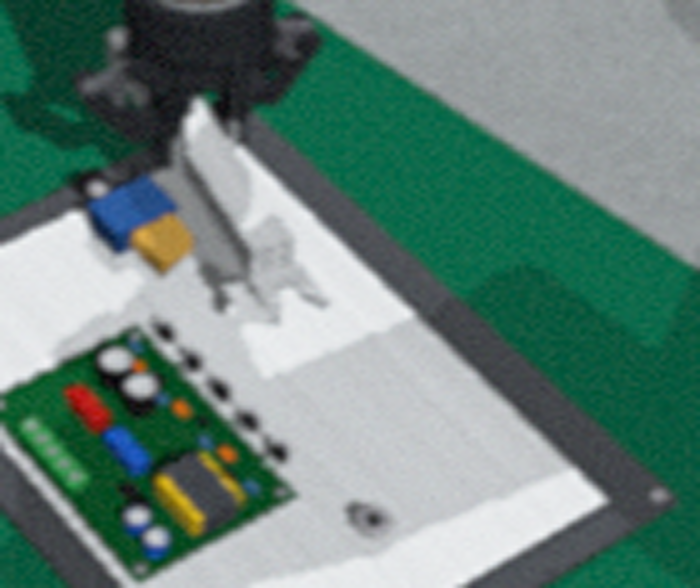

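```bash
python3 - <<'E'
from workcell import monitor
o=monitor.get_obs(); print(o["joint_pos"].round(4),o["joint_vel"].round(4),o["joint_pos"][[1,2,3]].sum(), o["tool_rot"])
E
```

```text
[-0.0359  0.3781 -0.1565  1.0369  0.0686  1.9101] [-0.0007 -0.0002  0.0006  0.0013  0.0008 -0.0026] 1.2584696012554524 [ 0.82610169  0.56247618  0.02007577 -0.02781203]
```

Emit:
send_rows([
  [0,0,0,0],
  [0,0,0,0],
])

```text
clock: 9.45
eef_pos: [0.5231, 0.002, 0.1024]
tool_rot: [0.826, 0.563, 0.02, -0.028]
ft_force: [0.3, 0.7, -3.5]
grip_width: 0.0229
```

```bash
python3 go.py .5393 .0866 .03 1.07
```

```text
t 9.45 p [0.5231 0.002  0.1024] th 1.1952 tilt [0.0018 0.0685] F [ 0.29  0.75 -3.5 ] M [-0.12  0.03 -0.05] w 0.0229
tool shift mm [ 79.8 -14.2  78.1] turn(tool) 0.1252
```

Emit:
send_rows([
  [0,0,0,-1],
  [0,0,0,-1],
  [0,0,0,-1],
  [0,0,0,-1],
  [0,0,0,-1],
  [0,0,0,-1],
  [0,0,0,-1],
  [0,0,0,-1],
  [0,0,0,-1],
  [0,0,0,-1],
  [0,0,0,-1],
  [0,0,0,-1],
  [0,0,0,-1],
  [0,0,0,-1],
  [0,0,0,-1],
  [0,0,0,-1],
  [0,0,0,-1],
  [0,0,0,-1],
  [0,0,0,-1],
  [0,0,0,-1],
])

```text
clock: 11.45
eef_pos: [0.5232, 0.0021, 0.1025]
tool_rot: [-0.029, 0.999, 0.034, 0.002]
ft_force: [-0.2, -0.6, -1.8]
grip_width: 0.023
```

```bash
cat > q.py <<'E'
from workcell import monitor
from go import rep
rep(); print(monitor.get_obs()["joint_pos"].round(4))
E
python3 q.py
```

```text
t 11.45 p [0.5232 0.0021 0.1025] th -3.0833 tilt [0.0019 0.0686] F [-0.16 -0.61 -1.82] M [-0.06 -0.01 -0.04] w 0.023
tool shift mm [0. 0. 0.] turn(tool) None
[-0.0358  0.3781 -0.1564  1.0368  0.0686 -0.0944]
```

Emit:
send_rows([
  [0,0,0,-1],
  [0,0,0,-1],
  [0,0,0,-1],
  [0,0,0,-1],
  [0,0,0,-1],
  [0,0,0,-1],
  [0,0,0,-1],
  [0,0,0,-1],
  [0,0,0,-1],
  [0,0,0,-1],
  [0,0,0,-1],
  [0,0,0,-1],
  [0,0,0,-1],
  [0,0,0,-1],
  [0,0,0,-1],
  [0,0,0,-1],
  [0,0,0,-1],
  [0,0,0,-1],
  [0,0,0,-1],
  [0,0,0,-1],
])

```text
clock: 13.45
eef_pos: [0.5232, 0.0021, 0.1024]
tool_rot: [0.856, -0.515, -0.017, -0.03]
ft_force: [-0.3, 0.5, -2.2]
grip_width: 0.0227
```

Emit:
send_rows([
  [0,0,0,-1],
  [0,0,0,-1],
  [0,0,0,-1],
  [0,0,0,-1],
  [0,0,0,-1],
  [0,0,0,-1],
  [0,0,0,-1],
  [0,0,0,-1],
  [0,0,0,-1],
  [0,0,0,-1],
  [0,0,0,-0.2],
  [0,0,0,0],
])

```text
clock: 14.65
eef_pos: [0.5231, 0.002, 0.1025]
tool_rot: [0.999, -0.034, -0.0, -0.034]
ft_force: [-0.6, 0.5, -1.5]
grip_width: 0.023
```

```bash
python3 q.py; python3 go.py .523 -.098 - -
```

```text
t 14.65 p [0.5231 0.002  0.1025] th -0.0685 tilt [0.0019 0.0685] F [-0.62  0.53 -1.55] M [-0.01  0.04 -0.02] w 0.023
tool shift mm [0. 0. 0.] turn(tool) None
[-0.0359  0.3781 -0.1564  1.0369  0.0686 -3.1089]
t 14.65 p [0.5231 0.002  0.1025] th -0.0685 tilt [0.0019 0.0685] F [-0.62  0.53 -1.55] M [-0.01  0.04 -0.02] w 0.023
tool shift mm [ 6.7 99.6 -6.9] turn(tool) None
```

Emit:
send_rows([
  [0,0.02,-0.0014,0],
  [0,0.02,-0.0014,0],
  [0,0.02,-0.0014,0],
  [0,0,0,0],
  [0,0,0,0],
])

```text
clock: 15.15
eef_pos: [0.5207, -0.036, 0.1028]
tool_rot: [0.998, -0.05, -0.0, -0.026]
ft_force: [0.2, 0.4, -2.4]
grip_width: 0.0229
```

```bash
python3 q.py
```

```text
t 15.15 p [ 0.5207 -0.036   0.1028] th -0.1002 tilt [0.0023 0.0513] F [ 0.21  0.44 -2.38] M [-0.09  0.05  0.04] w 0.0229
tool shift mm [0. 0. 0.] turn(tool) None
[-0.0988  0.3772 -0.156   1.0404  0.0513 -3.1401]
```

Emit:
send_rows([
  [0,0.02,-0.001,0],
  [0,0.02,-0.0008,0],
  [0,0.02,-0.0006,0],
  [0,0.02,-0.0004,0],
  [0,0.02,-0.0002,0],
  [0,0,0,0],
  [0,0,0,0],
])

```text
clock: 15.85
eef_pos: [0.5149, -0.0863, 0.1022]
tool_rot: [0.996, -0.087, -0.001, -0.006]
ft_force: [0.1, 0.6, -1.8]
grip_width: 0.0226
```

```bash
python3 q.py
```

```text
t 15.85 p [ 0.5149 -0.0863  0.1022] th -0.1734 tilt [-0.0012  0.0115] F [ 0.11  0.58 -1.78] M [-0.03 -0.03  0.03] w 0.0226
tool shift mm [0. 0. 0.] turn(tool) None
[-0.1724  0.3783 -0.1549  1.0408  0.0111 -3.1406]
```

Emit:
send_rows([
  [0,0.0145,0,0],
  [0,0.0145,0,0],
  [0,0,0,0],
  [0,0,0,0],
])

```text
clock: 16.25
eef_pos: [0.5125, -0.1005, 0.102]
tool_rot: [0.995, -0.097, -0.002, 0.0]
ft_force: [-0.0, 0.8, -2.7]
grip_width: 0.0227
```

```bash
python3 q.py; python3 go.py .5393 .0866 - 1.07
```

```text
t 16.25 p [ 0.5125 -0.1005  0.102 ] th -0.1943 tilt [-0.0032 -0.0001] F [-0.05  0.78 -2.7 ] M [0.   0.03 0.05] w 0.0227
tool shift mm [0. 0. 0.] turn(tool) None
[-1.9330e-01  3.7880e-01 -1.5460e-01  1.0406e+00 -7.0000e-04 -3.1406e+00]
t 16.25 p [ 0.5125 -0.1005  0.102 ] th -0.1943 tilt [-0.0032 -0.0001] F [-0.05  0.78 -2.7 ] M [0.   0.03 0.05] w 0.0227
tool shift mm [-9.800e+00 -1.888e+02 -1.000e-01] turn(tool) -1.2643
```

Emit:
send_rows([
  [-0.001,-0.012,0,0],
  [-0.001,-0.022,0,0],
  [-0.001,-0.024,0,0.5],
  [-0.0,-0.024,0,0.5],
  [0.001,-0.024,0,1],
  [0.003,-0.024,0,1],
  [0.005,-0.023,0,1],
  [0.007,-0.022,0,1],
  [0,0,0,1],
  [0,0,0,1],
  [0,0,0,1],
  [0,0,0,1],
  [0,0,0,1],
  [0,0,0,1],
  [0,0,0,1],
  [0,0,0,1],
  [0,0,0,1],
  [0,0,0,1],
  [0,0,0,1],
  [0,0,0,1],
])

```text
clock: 18.25
eef_pos: [0.5796, 0.0575, 0.1016]
tool_rot: [-0.583, 0.813, 0.001, -0.001]
ft_force: [0.4, -1.1, -3.0]
grip_width: 0.0232
```

Emit:
send_rows([
  [0,0,0,1],
  [0,0,0,1],
  [0,0,0,1],
  [0,0,0,1],
  [0,0,0,1],
  [0,0,0,1],
  [0,0,0,1],
  [0,0,0,1],
  [0,0,0,1],
  [0,0,0,1],
  [0,0,0,1],
  [0,0,0,1],
  [0,0,0,1],
  [0,0,0,1],
  [0,0,0,1],
  [0,0,0,1],
  [0,0,0,1],
  [0,0,0,1],
  [0,0,0,1],
  [0,0,0,1],
])

```text
clock: 20.25
eef_pos: [0.5796, 0.0575, 0.1016]
tool_rot: [0.369, 0.929, -0.001, -0.002]
ft_force: [0.6, 0.7, -2.7]
grip_width: 0.0227
```

```bash
python3 q.py; python3 go.py .5393 .0866 .03 1.07
```

```text
t 20.25 p [0.5796 0.0575 0.1016] th 2.3861 tilt [-0.0035  0.0002] F [ 0.61  0.72 -2.71] M [-0.01 -0.02  0.02] w 0.0227
tool shift mm [0. 0. 0.] turn(tool) None
[9.8600e-02 4.8780e-01 1.8300e-02 1.1048e+00 6.0000e-04 8.5410e-01]
t 20.25 p [0.5796 0.0575 0.1016] th 2.3861 tilt [-0.0035  0.0002] F [ 0.61  0.72 -2.71] M [-0.01 -0.02  0.02] w 0.0227
tool shift mm [49.1 -6.3 71.8] turn(tool) 1.3161
```

Emit:
send_rows([
  [0.012,-0.0015,0,0],
  [0.0205,-0.0025,0,0],
  [0.0166,-0.002,0,1],
  [0,0,0,1],
  [0,0,0,1],
  [0,0,0,1],
  [0,0,0,1],
  [0,0,0,1],
  [0,0,0,1],
  [0,0,0,1],
  [0,0,0,1],
  [0,0,0,1],
  [0,0,0,1],
  [0,0,0,1],
  [0,0,0,1],
  [0,0,0.01,0.16],
  [0,0,0.015,0],
  [0,0,0.01,0],
  [0,0,0,0],
])

```text
clock: 22.15
eef_pos: [0.5376, 0.0856, 0.0647]
tool_rot: [0.859, 0.512, -0.004, -0.002]
ft_force: [0.5, -1.1, -2.0]
grip_width: 0.0229
```

```bash
python3 go.py .5393 .0866 .03 1.07; python3 - <<'E'
from workcell import cams
import cv2,numpy as np
n="scene"
im,d=cams.camera(n);i=cams.camera_info(n); np.savez(n+"3.npz",im=im,d=d,K=i["intrinsics"],T=i["T"])
cv2.imwrite("pics/g4.png",cv2.resize(im[235:365,330:450],None,fx=6,fy=4.6,interpolation=cv2.INTER_CUBIC))
E
```

```text
t 22.15 p [0.5376 0.0856 0.0647] th 1.0754 tilt [-0.0079 -0.0008] F [ 0.51 -1.07 -2.03] M [-0.05  0.09  0.04] w 0.0229
tool shift mm [ 1.9  1.3 34.6] turn(tool) 0.0054
```

View pics/g4.png

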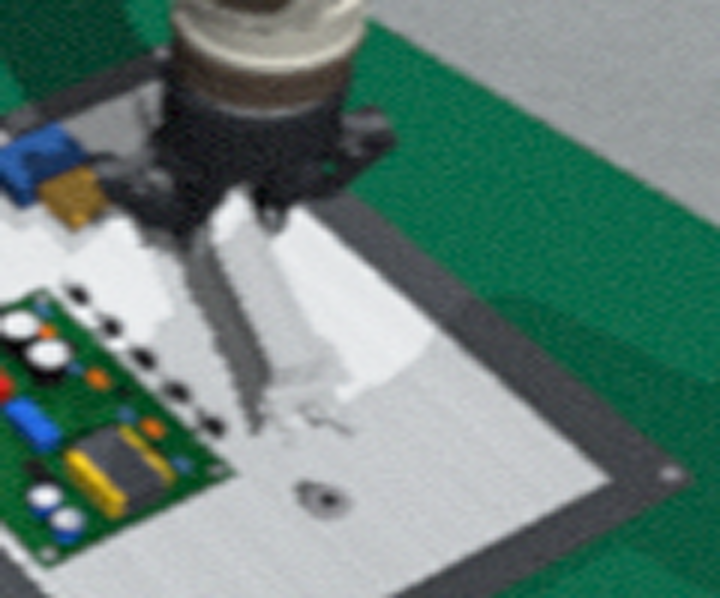

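```bash
cat > ov.py <<'E'
from h import *
def ov(c,mid,th,zu,box,fn,fx=6,fy=4.6):
    # th: direction angle of bar y
    dy=np.array([np.cos(th),np.sin(th)]);dx=np.array([np.sin(th),-np.cos(th)])
    W=lambda x,y,z:[*(np.array(mid)+dx*x/1e3+dy*y/1e3),zu+z/1e3]
    x0,y0,x1,y1=box
    im=cv2.resize(c.im[y0:y1,x0:x1],None,fx=fx,fy=fy,interpolation=cv2.INTER_CUBIC)
    def L(pts,col):
        q=c.proj(pts); q=((q-[x0,y0]+.5)*[fx,fy]).astype(np.int32); cv2.polylines(im,[q],False,col,1)
    L([W(-12,-95,30),W(12,-95,30),W(12,95,30),W(-12,95,30),W(-12,-95,30)],(0,0,255))
    L([W(-16.5,95,6),W(-16.5,129,6),W(-12,129,6),W(-5.5,118,6),W(-5.5,107,6),W(5.5,107,6),W(5.5,118,6),W(12,129,6),W(16.5,129,6),W(16.5,95,6)],(255,0,0))
    cv2.imwrite(fn,im)
E
python3 - <<'E'
from ov import *
ov(Cam("scene","scene3.npz"),(.5376,.0856),1.0754,.0647-.0065,(330,235,450,365),"pics/g5.png")
E
```

```text
(no output)
```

View pics/g5.png

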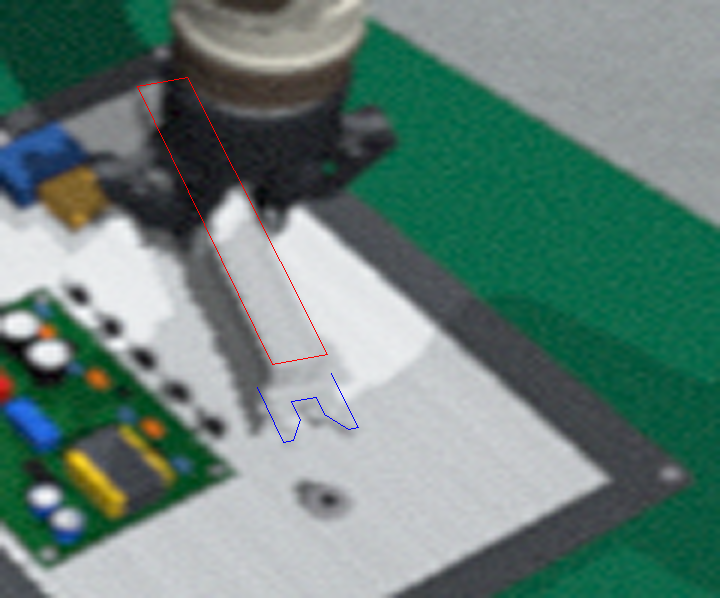

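The overlay agrees with the held bar within about 3 mm. The real fork tines are near crop (275,428) and (348,428) and the post is ahead at (322,498). I lower gently.

Emit:
send_rows([
  [0.001,0.0006,0.012,0.05],
  [0,0,0.012,0],
  [0,0,0.006,0],
  [0,0,0.003,0],
  [0,0,0,0],
  [0,0,0,0],
])

```text
clock: 22.8
eef_pos: [0.5409, 0.086, 0.034]
tool_rot: [0.861, 0.509, -0.001, -0.001]
ft_force: [0.4, 0.2, -1.4]
grip_width: 0.0228
```

```bash
python3 go.py .5393 .0866 .025 1.07
```

```text
t 22.8 p [0.5409 0.086  0.034 ] th 1.0682 tilt [-0.0029 -0.0002] F [ 0.42  0.15 -1.37] M [-0.02  0.    0.02] w 0.0228
tool shift mm [-0.2 -1.7  9. ] turn(tool) -0.0018
```

Emit:
send_rows([
  [0,-0.001,0.003,0],
  [0,0,0.002,0],
  [0,0,0.001,0],
  [0,0,0.001,0],
  [0,0,0,0],
])

```text
clock: 23.3
eef_pos: [0.5397, 0.0864, 0.0268]
tool_rot: [0.861, 0.509, -0.002, -0.001]
ft_force: [-0.9, -0.1, -2.1]
grip_width: 0.0229
```

Emit:
send_rows([
  [0,0,0.001,0],
  [0,0,0,0],
])

```text
clock: 23.5
eef_pos: [0.5398, 0.0865, 0.0258]
tool_rot: [0.861, 0.509, -0.001, -0.001]
ft_force: [-0.5, -0.8, -3.2]
grip_width: 0.0229
```

Emit:
send_rows([
  [0,0,0.001,0],
  [0,0,0,0],
])

```text
clock: 23.7
eef_pos: [0.5397, 0.0865, 0.0248]
tool_rot: [0.861, 0.509, -0.002, -0.001]
ft_force: [-0.1, -0.8, -2.0]
grip_width: 0.0228
```

```bash
python3 go.py .5393 .0866 .025 1.07
```

```text
t 23.7 p [0.5397 0.0865 0.0248] th 1.0682 tilt [-0.0035 -0.0003] F [-0.09 -0.82 -1.95] M [-0.03 -0.02 -0.03] w 0.0228
tool shift mm [-0.1 -0.4 -0.2] turn(tool) -0.0018
```

Emit:
send_rows([
  [0,0,0.0007,0],
  [0,0,0,0],
])

```text
clock: 23.9
eef_pos: [0.5397, 0.0865, 0.0241]
tool_rot: [0.861, 0.509, -0.002, -0.001]
ft_force: [0.5, 0.1, -2.4]
grip_width: 0.0227
```

Emit:
send_rows([
  [0,0,0.0005,0],
  [0,0,0,0],
])

```text
clock: 24.1
eef_pos: [0.5398, 0.0865, 0.0238]
tool_rot: [0.861, 0.509, -0.001, -0.001]
ft_force: [-0.4, -0.0, -1.8]
grip_width: 0.0227
```

Emit:
send_rows([
  [0,0,0.0006,0],
  [0,0,0,0],
])

```text
clock: 24.3
eef_pos: [0.5399, 0.0865, 0.0237]
tool_rot: [0.861, 0.509, -0.001, -0.001]
ft_force: [-2.6, -0.2, 2.3]
grip_width: 0.0227
```

Emit:
send_rows([
  [0,0,0.0006,0],
  [0,0,0,0],
])

```text
clock: 24.5
eef_pos: [0.5399, 0.0865, 0.0237]
tool_rot: [0.861, 0.509, -0.001, -0.001]
ft_force: [-4.0, -0.9, 6.5]
grip_width: 0.023
```

Touched down: about 8 N on the carrier. I ease it to almost nothing and slide along the bar's axis.

Emit:
send_rows([
  [0,0,-0.0009,0],
  [0.001,0,0,0],
  [0.002,0,0,0],
  [0.003,0,0,0],
  [0.003,0,0,0],
  [0.003,0,0,0],
  [0.003,0,0,0],
  [0,0,0,0],
])

```text
clock: 25.3
eef_pos: [0.5478, 0.1, 0.0236]
tool_rot: [0.861, 0.509, -0.001, -0.0]
ft_force: [-1.7, -2.8, 5.9]
grip_width: 0.0231
```

```bash
python3 go.py .5585 .1217 - 1.07; python3 - <<'E'
from workcell import cams
from ov import *
n="scene"
im,d=cams.camera(n);i=cams.camera_info(n); np.savez(n+"4.npz",im=im,d=d,K=i["intrinsics"],T=i["T"])
cv2.imwrite("pics/g6.png",cv2.resize(im[290:360,350:430],None,fx=9,fy=8,interpolation=cv2.INTER_CUBIC))
E
```

```text
t 25.3 p [0.5478 0.1    0.0236] th 1.0685 tilt [-0.002  -0.0002] F [-1.73 -2.8   5.88] M [-0.48  0.08 -0.08] w 0.0231
tool shift mm [24.2 -1.  -0. ] turn(tool) -0.0015
```

View pics/g6.png

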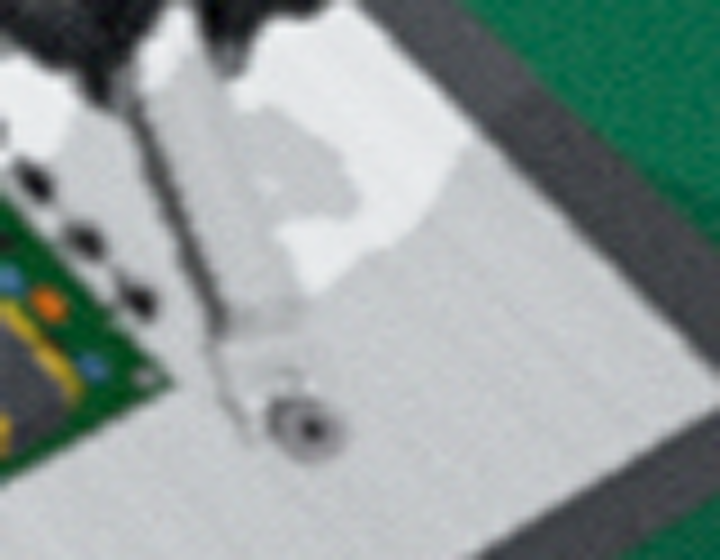

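Emit:
send_rows([
  [0.002,0,-0.001,0],
  [0.002,0,0,0],
  [0.002,0,0,0],
  [0.002,0,0,0],
  [0,0,0,0],
])

```text
clock: 25.85
eef_pos: [0.5508, 0.1071, 0.0239]
tool_rot: [0.861, 0.509, -0.002, -0.001]
ft_force: [-0.6, 0.2, -2.2]
grip_width: 0.0229
```

Emit:
send_rows([
  [0.002,0,0,0],
  [0.002,0,0,0],
  [0.002,0,0,0],
  [0,0,0,0],
])

```text
clock: 26.25
eef_pos: [0.554, 0.1122, 0.0243]
tool_rot: [0.861, 0.509, -0.001, -0.001]
ft_force: [-0.4, 0.1, -4.0]
grip_width: 0.0231
```

```bash
python3 go.py .5585 .1217 - 1.07
```

```text
t 26.25 p [0.554  0.1122 0.0243] th 1.0685 tilt [-0.003  -0.0001] F [-0.42  0.09 -4.02] M [-0.04  0.01  0.02] w 0.0231
tool shift mm [10.5 -0.6 -0. ] turn(tool) -0.0015
```

Emit:
send_rows([
  [0.002,0,0,0],
  [0.002,0,0,0],
  [0,0,0,0],
])

```text
clock: 26.55
eef_pos: [0.5559, 0.1157, 0.0244]
tool_rot: [0.861, 0.509, -0.001, -0.001]
ft_force: [0.8, 0.6, -2.7]
grip_width: 0.0232
```

Emit:
send_rows([
  [0.0015,0,0,0],
  [0.0015,0,0,0],
  [0,0,0,0],
])

```text
clock: 26.85
eef_pos: [0.5573, 0.1182, 0.0243]
tool_rot: [0.861, 0.509, -0.001, -0.001]
ft_force: [-0.2, -0.5, -3.1]
grip_width: 0.023
```

Emit:
send_rows([
  [0.001,0,0,0],
  [0.001,0,0,0],
  [0,0,0,0],
])

```text
clock: 27.15
eef_pos: [0.5582, 0.1199, 0.0243]
tool_rot: [0.861, 0.509, -0.001, -0.001]
ft_force: [-0.1, 0.4, -2.9]
grip_width: 0.0231
```

```bash
python3 go.py .5585 .1217 - 1.07
```

```text
t 27.15 p [0.5582 0.1199 0.0243] th 1.0683 tilt [-0.0031 -0.0002] F [-0.11  0.42 -2.95] M [ 0.04 -0.02  0.  ] w 0.0231
tool shift mm [ 1.7 -0.6 -0. ] turn(tool) -0.0017
```

Emit:
send_rows([
  [0.001,0,0,0],
  [0.001,0,0,0],
  [0,0,0,0],
])

```text
clock: 27.45
eef_pos: [0.5583, 0.1205, 0.0242]
tool_rot: [0.861, 0.509, -0.003, -0.0]
ft_force: [-1.0, -4.3, 0.1]
grip_width: 0.0231
```

Emit:
send_rows([
  [0.001,0,0,0],
  [0,0,0,0],
])

```text
clock: 27.65
eef_pos: [0.5583, 0.1206, 0.0241]
tool_rot: [0.861, 0.509, -0.003, 0.0]
ft_force: [-3.1, -6.7, 0.3]
grip_width: 0.0229
```

Emit:
send_rows([
  [0.001,0,0,0],
  [0,0,0,0],
])

```text
clock: 27.85
eef_pos: [0.5583, 0.1207, 0.0241]
tool_rot: [0.861, 0.508, -0.004, 0.001]
ft_force: [-4.4, -8.7, 2.7]
grip_width: 0.0231
```

Firm stop at about 9.5 N along the bar, within 1 mm of the predicted home position. I check the fork in a picture while unloading.

Emit:
send_rows([
  [-0.002,0,0.0003,0],
  [0,0,0,0],
])

```text
clock: 28.05
eef_pos: [0.5583, 0.1205, 0.0238]
tool_rot: [0.861, 0.509, -0.002, -0.0]
ft_force: [-2.6, -5.0, -0.3]
grip_width: 0.0233
```

```bash
python3 go.py .5585 .1217 - 1.07; python3 - <<'E'
from workcell import cams
from ov import *
n="scene"
im,d=cams.camera(n);i=cams.camera_info(n); np.savez(n+"5.npz",im=im,d=d,K=i["intrinsics"],T=i["T"])
cv2.imwrite("pics/g7.png",cv2.resize(im[290:360,350:430],None,fx=9,fy=8,interpolation=cv2.INTER_CUBIC))
E
```

```text
t 28.05 p [0.5583 0.1205 0.0238] th 1.0673 tilt [-0.0045 -0.0018] F [-2.59 -5.04 -0.26] M [-0.97  0.49  0.03] w 0.0233
tool shift mm [ 1.2 -0.4 -0. ] turn(tool) -0.0027
```

View pics/g7.png

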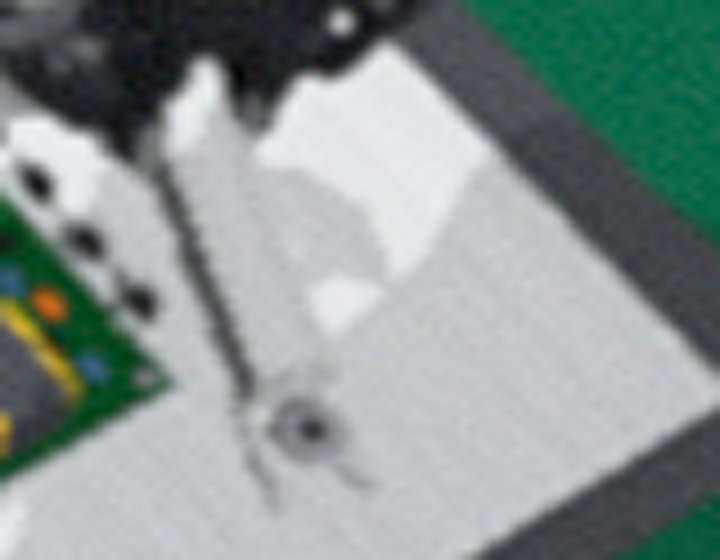

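The fork straddles the post: the tines pass the head at crop (270,500) and (370,485), and the head at (308,428) sits close to the fin end. I release with a partial opening and rise.

Emit:
send_rows([
  [-0.0008,0,0,0],
  [0,0,0,0],
  [0,0,0,0],
  [0,0,0,0],
  [0,0,-0.003,0],
  [0,0,-0.01,0],
  [0,0,-0.016,0],
  [0,0,-0.016,0],
  [0,0,-0.01,0],
  [0,0,0,0],
], claw=0.06)

```text
clock: 29.1
eef_pos: [0.5605, 0.1212, 0.0814]
tool_rot: [0.861, 0.509, 0.001, -0.0]
ft_force: [0.7, -0.0, 0.2]
grip_width: 0.0454
```

```bash
python3 q.py; python3 - <<'E'
from workcell import cams
from ov import *
n="scene"
im,d=cams.camera(n);i=cams.camera_info(n); np.savez(n+"6.npz",im=im,d=d,K=i["intrinsics"],T=i["T"])
cv2.imwrite("pics/g8.png",cv2.resize(im[235:365,310:450],None,fx=5.6,fy=4.6,interpolation=cv2.INTER_CUBIC))
E
```

```text
t 29.1 p [0.5605 0.1212 0.0814] th 1.0682 tilt [0.0011 0.0007] F [ 0.71 -0.03  0.19] M [ 0.08 -0.01 -0.05] w 0.0454
tool shift mm [0. 0. 0.] turn(tool) None
[ 2.1270e-01  4.8700e-01 -4.1400e-02  1.0412e+00  5.0000e-04  2.2861e+00]
```

View pics/g8.png

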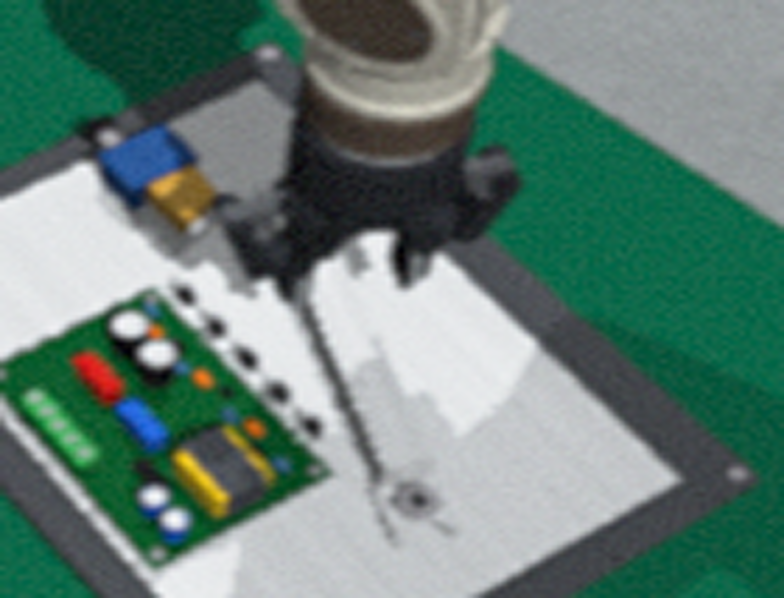

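Bar stays put after release. I close the fingers and go to its fin side near the free end.

Emit:
send_rows([
  [-0.01,-0.008,0,0],
  [-0.02,-0.014,0,0],
  [-0.02,-0.014,0,0],
  [-0.0135,-0.007,0,0],
  [0,0,0.01,0],
  [0,0,0.018,0],
  [0,0,0.014,0],
  [0,0,0.008,0],
  [0,0,0.003,0],
  [0,0,0,0],
  [0,0,0,0],
], claw=-1)

```text
clock: 30.25
eef_pos: [0.4909, 0.0861, 0.0265]
tool_rot: [0.861, 0.509, -0.001, -0.001]
ft_force: [-0.1, -0.1, -0.3]
grip_width: 0.0001
```

```bash
python3 go.py .492 .0862 .026 1.068; python3 - <<'E'
from workcell import cams
from ov import *
o=[]
for n,(x0,y0,x1,y1) in (("scene",(310,225,450,365)),("top",(165,140,330,285))):
    im,d=cams.camera(n);i=cams.camera_info(n); np.savez(n+"7.npz",im=im,d=d,K=i["intrinsics"],T=i["T"])
    o.append(cv2.resize(im[y0:y1,x0:x1],(398,398),interpolation=cv2.INTER_CUBIC))
cv2.imwrite("pics/g9.png",np.hstack(o))
E
```

```text
t 30.25 p [0.4909 0.0861 0.0265] th 1.0683 tilt [-0.0025 -0.0001] F [-0.09 -0.13 -0.27] M [ 0.02  0.02 -0.05] w 0.0001
tool shift mm [0.6 0.9 0.5] turn(tool) 0.0003
```

View pics/g9.png

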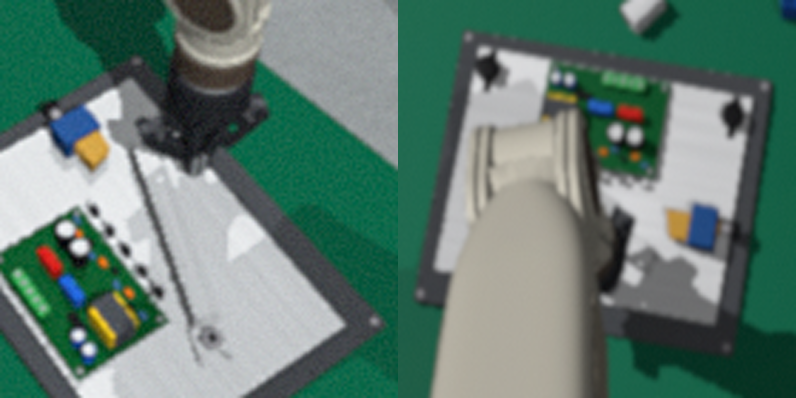

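The fingers are shut on the fin side at left crop (195,160), and the bar's slant is unchanged. Now I approach to contact.

Emit:
send_rows([
  [0,0.006,0,0],
  [0,0.006,0,0],
  [0,0.002,0,0],
  [0,0,0,0],
])

```text
clock: 30.75
eef_pos: [0.5033, 0.0789, 0.0263]
tool_rot: [0.861, 0.509, -0.001, -0.001]
ft_force: [-0.3, 0.4, 0.8]
grip_width: 0.0001
```

Emit:
send_rows([
  [-0.0005,0.0035,0,-0.2],
  [-0.0005,0.0035,0,-0.2],
  [0,0,0,0],
])

```text
clock: 31.05
eef_pos: [0.5084, 0.0746, 0.0261]
tool_rot: [0.85, 0.526, -0.002, -0.001]
ft_force: [0.1, -0.2, -0.6]
grip_width: -0.0
```

Emit:
send_rows([
  [-0.0005,0.0035,0,-0.2],
  [-0.0005,0.0035,0,-0.2],
  [0,0,0,0],
])

```text
clock: 31.35
eef_pos: [0.5148, 0.0707, 0.0261]
tool_rot: [0.84, 0.543, -0.001, -0.001]
ft_force: [-0.5, 0.3, 0.3]
grip_width: -0.0001
```

```bash
python3 go.py; python3 - <<'E'
from workcell import cams
from ov import *
n="scene"
im,d=cams.camera(n);i=cams.camera_info(n); np.savez(n+"8.npz",im=im,d=d,K=i["intrinsics"],T=i["T"])
cv2.imwrite("pics/g10.png",cv2.resize(im[245:360,320:430],None,fx=6,fy=5,interpolation=cv2.INTER_CUBIC))
E
```

```text
t 31.35 p [0.5148 0.0707 0.0261] th 1.1484 tilt [-0.0027 -0.0004] F [-0.48  0.29  0.33] M [0.04 0.03 0.04] w -0.0001
tool shift mm [0. 0. 0.] turn(tool) None
```

View pics/g10.png

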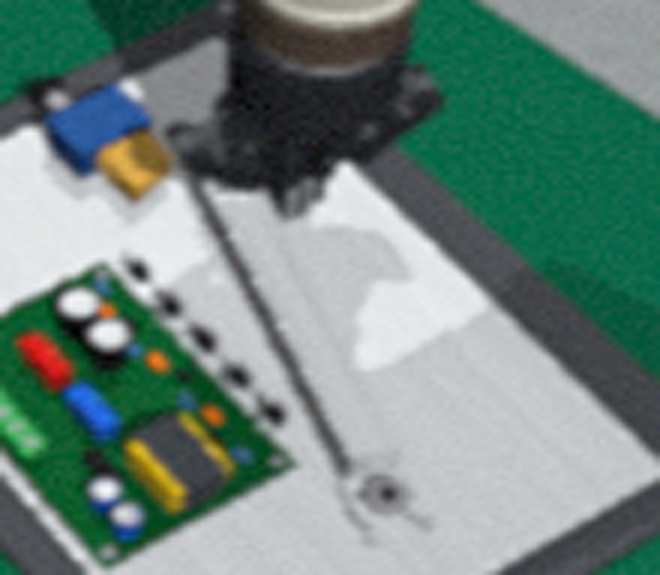

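Emit:
send_rows([
  [-0.0004,0.0035,0,-0.2],
  [-0.0004,0.0035,0,-0.2],
  [0,0,0,0],
])

```text
clock: 31.7
eef_pos: [0.5209, 0.0672, 0.0262]
tool_rot: [0.829, 0.56, -0.001, -0.001]
ft_force: [0.7, -0.5, 0.1]
grip_width: 0.0005
```

Emit:
send_rows([
  [-0.0004,0.0035,0,-0.2],
  [-0.0002,0.0018,0,-0.1],
  [0,0,0,0],
])

```text
clock: 32.0
eef_pos: [0.5254, 0.0647, 0.0261]
tool_rot: [0.82, 0.572, -0.001, -0.001]
ft_force: [-0.3, 0.2, 0.6]
grip_width: 0.0003
```

Emit:
send_rows([
  [-0.0002,0.0018,0,-0.1],
  [-0.0002,0.0018,0,-0.1],
  [0,0,0,0],
])

```text
clock: 32.3
eef_pos: [0.5282, 0.0633, 0.0261]
tool_rot: [0.814, 0.58, -0.002, -0.001]
ft_force: [-1.8, 0.5, 2.0]
grip_width: -0.0001
```

```bash
cat > sw.py <<'E'
import numpy as np
from go import st
o,p,R,th=st(); d=np.array([.6118,.219])-p[:2]; F=o["ft_force"]
tx=np.array([np.cos(th),np.sin(th)]);ty=np.array([np.sin(th),-np.cos(th)])
print("t",round(o["clock"],2),"th",th.round(4),"to go to 1.405:",(1.405-th).round(4),"post in tool x,y mm",(d@tx*1e3).round(1),(d@ty*1e3).round(1),"F tool x,y",(F[:2]@tx).round(2),(F[:2]@ty).round(2),"Fz",F[2].round(2),"M",o["ft_torque"].round(2))
E
python3 sw.py
```

```text
t 32.3 th 1.2384 to go to 1.405: 0.1666 post in tool x,y mm 174.5 28.2 F tool x,y -0.08 -1.88 Fz 2.01 M [ 0.01  0.29 -0.01]
```

Emit:
send_rows([
  [-0.0002,0.0018,0,-0.1],
  [-0.0002,0.0018,0,-0.1],
  [0,0,0,0],
])

```text
clock: 32.6
eef_pos: [0.5312, 0.0617, 0.0261]
tool_rot: [0.808, 0.589, -0.002, -0.001]
ft_force: [-4.5, 0.8, 2.6]
grip_width: -0.0001
```

Emit:
send_rows([
  [-0.0002,0.0018,0,-0.1],
  [-0.0002,0.0018,0,-0.1],
  [0,0,0,0],
])

```text
clock: 32.9
eef_pos: [0.5345, 0.0602, 0.026]
tool_rot: [0.803, 0.596, -0.002, -0.001]
ft_force: [-4.1, 0.4, 2.1]
grip_width: -0.0005
```

Emit:
send_rows([
  [-0.0002,0.0018,0,-0.1],
  [-0.0002,0.0018,0,-0.1],
  [0,0,0,0],
])

```text
clock: 33.2
eef_pos: [0.5386, 0.0585, 0.026]
tool_rot: [0.797, 0.604, -0.001, -0.0]
ft_force: [-1.7, -0.6, 0.3]
grip_width: 0.0001
```

```bash
python3 sw.py
```

```text
t 33.2 th 1.2978 to go to 1.405: 0.1072 post in tool x,y mm 174.3 27.2 F tool x,y -1.08 -1.51 Fz 0.31 M [-0.14  0.49 -0.01]
```

```bash
cat > pic.py <<'E'
import sys
from workcell import cams
from ov import *
def shot(tag,fn,box=(320,245,430,360),fx=6,fy=5,n="scene"):
    im,d=cams.camera(n);i=cams.camera_info(n); np.savez(f"{n}{tag}.npz",im=im,d=d,K=i["intrinsics"],T=i["T"])
    x0,y0,x1,y1=box
    cv2.imwrite(fn,cv2.resize(im[y0:y1,x0:x1],None,fx=fx,fy=fy,interpolation=cv2.INTER_CUBIC))
if __name__=="__main__": shot(sys.argv[1],"pics/s%s.png"%sys.argv[1])
E
python3 pic.py 9
```

```text
(no output)
```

View pics/s9.png

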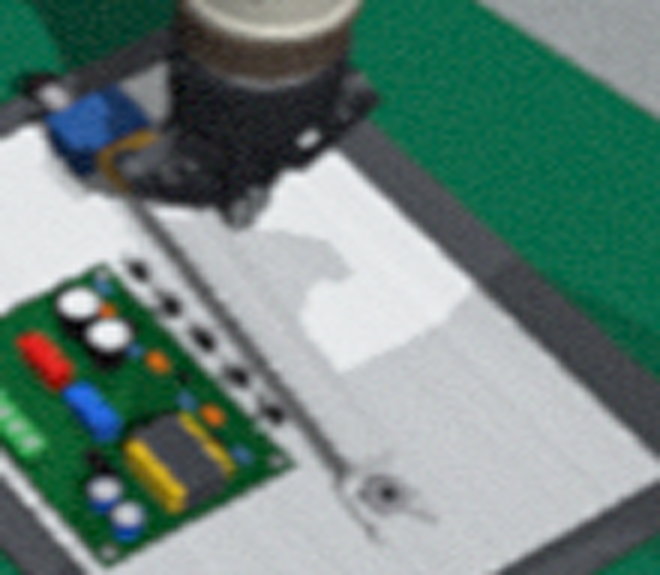

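The bar's flat face, at crop (150,215)–(345,470), is closing on the row at (140,270)–(275,410). The fork is still round the post at (387,492).

Emit:
send_rows([
  [-0.0002,0.0018,0,-0.1],
  [-0.0002,0.0018,0,-0.1],
  [0,0,0,0],
])

```text
clock: 33.55
eef_pos: [0.5421, 0.0574, 0.026]
tool_rot: [0.791, 0.612, -0.001, -0.001]
ft_force: [-1.6, -0.2, -0.7]
grip_width: 0.0002
```

Emit:
send_rows([
  [-0.0002,0.0018,0,-0.1],
  [-0.0002,0.0018,0,-0.1],
  [0,0,0,0],
])

```text
clock: 33.85
eef_pos: [0.5454, 0.0562, 0.0261]
tool_rot: [0.784, 0.62, -0.001, -0.001]
ft_force: [-1.7, -0.7, 0.5]
grip_width: 0.0001
```

```bash
python3 sw.py
```

```text
t 33.85 th 1.3384 to go to 1.405: 0.0666 post in tool x,y mm 173.7 27.2 F tool x,y -1.08 -1.52 Fz 0.48 M [-0.18  0.38 -0.03]
```

Emit:
send_rows([
  [-0.0001,0.0015,0,-0.09],
  [-0.0001,0.0015,0,-0.09],
  [0,0,0,0],
])

```text
clock: 34.15
eef_pos: [0.5481, 0.0554, 0.0261]
tool_rot: [0.779, 0.627, -0.001, -0.001]
ft_force: [-1.6, -1.4, -0.2]
grip_width: -0.0002
```

Emit:
send_rows([
  [-0.0001,0.001,0,-0.06],
  [-0.0001,0.001,0,-0.06],
  [0,0,0,0],
])

```text
clock: 34.45
eef_pos: [0.5499, 0.0547, 0.026]
tool_rot: [0.775, 0.632, -0.001, -0.001]
ft_force: [-2.3, -0.9, -0.2]
grip_width: -0.0
```

Emit:
send_rows([
  [0,0.001,0,-0.06],
  [0,0,0,0],
])

```text
clock: 34.65
eef_pos: [0.5509, 0.0546, 0.026]
tool_rot: [0.773, 0.634, -0.001, -0.001]
ft_force: [-1.8, -0.5, 0.8]
grip_width: 0.0004
```

```bash
python3 sw.py; python3 pic.py 10
```

```text
t 34.65 th 1.3743 to go to 1.405: 0.0307 post in tool x,y mm 173.1 27.7 F tool x,y -0.82 -1.64 Fz 0.76 M [-0.29  0.45 -0.05]
```

View pics/s10.png

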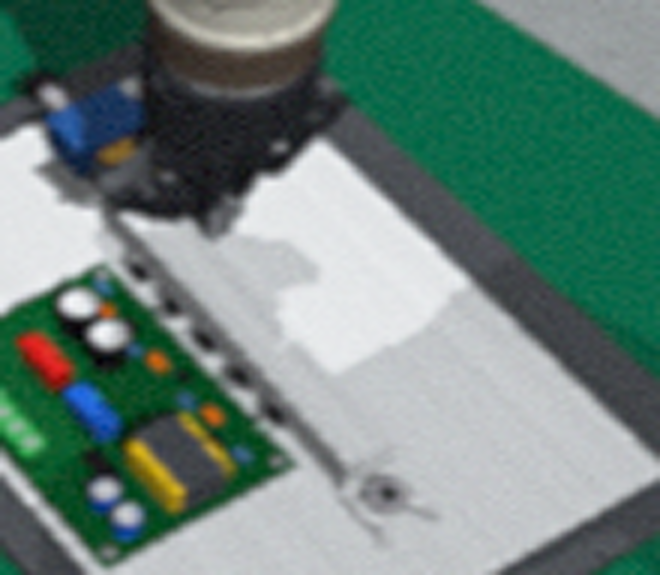

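Emit:
send_rows([
  [0,0.0008,0,-0.04],
  [0,0.0007,0,-0.04],
  [0,0,0,0],
])

```text
clock: 35.0
eef_pos: [0.5523, 0.0543, 0.026]
tool_rot: [0.771, 0.637, -0.001, -0.001]
ft_force: [-2.5, -0.9, 0.1]
grip_width: -0.0005
```

Emit:
send_rows([
  [0,0.0005,0,-0.03],
  [0,0,0,0],
])

```text
clock: 35.2
eef_pos: [0.5527, 0.0542, 0.026]
tool_rot: [0.77, 0.639, -0.001, -0.001]
ft_force: [-2.7, -0.9, 1.3]
grip_width: -0.0001
```

Emit:
send_rows([
  [0,0.0005,0,-0.03],
  [0,0,0,0],
])

```text
clock: 35.4
eef_pos: [0.5532, 0.0541, 0.026]
tool_rot: [0.769, 0.64, -0.001, -0.001]
ft_force: [-2.5, -1.2, -0.5]
grip_width: 0.0
```

```bash
python3 sw.py
```

```text
t 35.4 th 1.3882 to go to 1.405: 0.0168 post in tool x,y mm 172.8 27.7 F tool x,y -1.65 -2.23 Fz -0.51 M [-0.31  0.5  -0.02]
```

Emit:
send_rows([
  [0,0.0005,0,-0.03],
  [0,0,0,0],
])

```text
clock: 35.6
eef_pos: [0.5537, 0.0541, 0.026]
tool_rot: [0.768, 0.641, -0.001, -0.001]
ft_force: [-2.6, -1.1, 1.0]
grip_width: -0.0001
```

Emit:
send_rows([
  [0,0.0005,0,-0.03],
  [0,0,0,0],
])

```text
clock: 35.8
eef_pos: [0.5542, 0.054, 0.026]
tool_rot: [0.767, 0.642, -0.001, -0.001]
ft_force: [-3.2, -1.4, 0.5]
grip_width: 0.0
```

Emit:
send_rows([
  [0,0.0005,0,-0.03],
  [0,0,0,0],
])

```text
clock: 36.0
eef_pos: [0.5547, 0.0539, 0.026]
tool_rot: [0.766, 0.643, -0.001, -0.001]
ft_force: [-3.0, -1.7, -0.5]
grip_width: 0.0
```

```bash
python3 sw.py; python3 pic.py 11
```

```text
t 36.0 th 1.3973 to go to 1.405: 0.0077 post in tool x,y mm 172.5 27.7 F tool x,y -2.24 -2.64 Fz -0.48 M [-0.29  0.48  0.03]
```

View pics/s11.png

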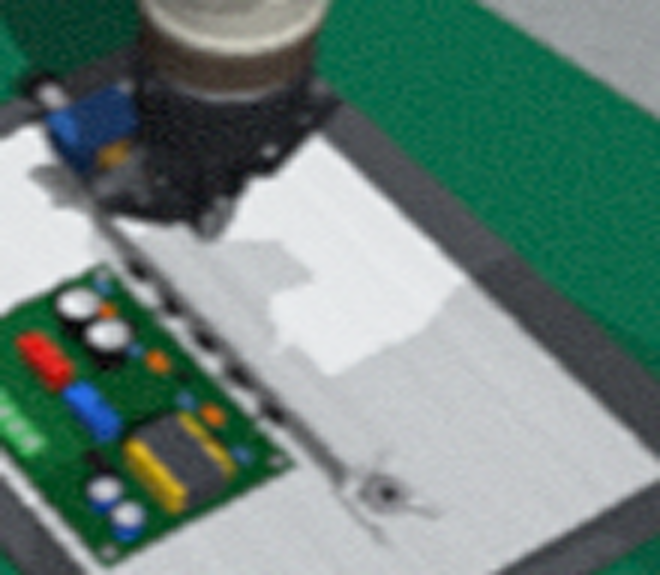

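Emit:
send_rows([
  [-0.0001,0.0005,0,-0.03],
  [0,0,0,0],
])

```text
clock: 36.25
eef_pos: [0.5552, 0.0537, 0.0261]
tool_rot: [0.765, 0.644, -0.001, -0.001]
ft_force: [-2.4, -1.0, -0.1]
grip_width: 0.0001
```

Emit:
send_rows([
  [-0.0001,0.0005,0,-0.03],
  [0,0,0,0],
])

```text
clock: 36.45
eef_pos: [0.5557, 0.0536, 0.026]
tool_rot: [0.764, 0.645, -0.001, -0.001]
ft_force: [-2.5, -0.9, 0.3]
grip_width: 0.0002
```

```bash
python3 sw.py
```

```text
t 36.45 th 1.4034 to go to 1.405: 0.0016 post in tool x,y mm 172.5 27.8 F tool x,y -1.32 -2.35 Fz 0.28 M [-0.2   0.51 -0.03]
```

Emit:
send_rows([
  [-0.0001,0.0005,0,-0.03],
  [0,0,0,0],
])

```text
clock: 36.65
eef_pos: [0.5562, 0.0534, 0.026]
tool_rot: [0.763, 0.647, -0.001, -0.001]
ft_force: [-2.9, -0.3, -0.1]
grip_width: 0.0001
```

Emit:
send_rows([
  [-0.0001,0.0005,0,-0.03],
  [0,0,0,0],
])

```text
clock: 36.85
eef_pos: [0.5566, 0.0532, 0.026]
tool_rot: [0.762, 0.648, -0.001, -0.001]
ft_force: [-3.4, -1.1, -0.5]
grip_width: -0.0002
```

Emit:
send_rows([
  [-0.0001,0.0005,0,-0.02],
  [0,0,0,0],
])

```text
clock: 37.05
eef_pos: [0.5567, 0.0531, 0.026]
tool_rot: [0.761, 0.649, -0.001, -0.001]
ft_force: [-3.9, -0.7, 1.0]
grip_width: -0.0002
```

```bash
python3 sw.py
```

```text
t 37.05 th 1.4115 to go to 1.405: -0.0065 post in tool x,y mm 172.5 28.0 F tool x,y -1.35 -3.74 Fz 0.97 M [-0.06  0.71 -0.04]
```

Row contact now: the force is rising. Smaller steps, with no more turn.

Emit:
send_rows([
  [0,0.0004,0,0],
  [0,0,0,0],
])

```text
clock: 37.25
eef_pos: [0.557, 0.0531, 0.026]
tool_rot: [0.761, 0.649, -0.002, -0.001]
ft_force: [-4.7, 0.2, 1.9]
grip_width: -0.0004
```

```bash
python3 sw.py
```

```text
t 37.25 th 1.4114 to go to 1.405: -0.0064 post in tool x,y mm 172.5 27.8 F tool x,y -0.52 -4.64 Fz 1.95 M [-0.    0.96  0.  ]
```

Emit:
send_rows([
  [0,0.0004,0,0],
  [0,0,0,0],
])

```text
clock: 37.45
eef_pos: [0.5574, 0.0529, 0.0259]
tool_rot: [0.761, 0.649, -0.002, -0.001]
ft_force: [-5.1, -0.1, 1.7]
grip_width: 0.0001
```

```bash
python3 sw.py
```

```text
t 37.45 th 1.4113 to go to 1.405: -0.0063 post in tool x,y mm 172.6 27.4 F tool x,y -0.88 -5.07 Fz 1.71 M [0.01 0.92 0.  ]
```

```bash
python3 pic.py 12
```

```text
(no output)
```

View pics/s12.png

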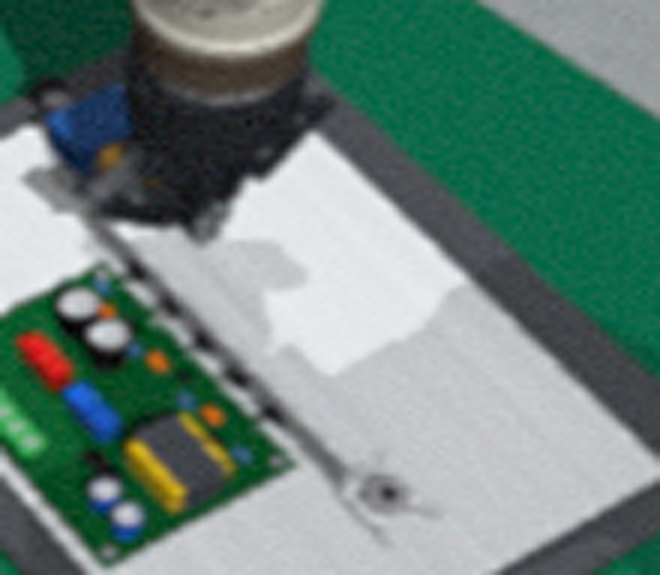

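Emit:
send_rows([
  [0,0.0003,0,0],
  [0,0,0,0],
])

```text
clock: 37.7
eef_pos: [0.5574, 0.0529, 0.0259]
tool_rot: [0.761, 0.649, -0.002, -0.001]
ft_force: [-6.0, -0.4, 2.8]
grip_width: -0.0001
```

```bash
python3 sw.py
```

```text
t 37.7 th 1.4114 to go to 1.405: -0.0064 post in tool x,y mm 172.6 27.3 F tool x,y -1.34 -5.82 Fz 2.81 M [ 0.02  1.15 -0.  ]
```

Emit:
send_rows([
  [0,0.0003,0,0],
  [0,0,0,0],
])

```text
clock: 37.9
eef_pos: [0.5575, 0.0529, 0.0259]
tool_rot: [0.761, 0.649, -0.002, -0.002]
ft_force: [-5.9, 0.8, 2.9]
grip_width: -0.0003
```

```bash
python3 sw.py
```

```text
t 37.9 th 1.4114 to go to 1.405: -0.0064 post in tool x,y mm 172.6 27.2 F tool x,y -0.18 -5.91 Fz 2.94 M [ 0.02  1.16 -0.03]
```

```bash
python3 -c "
from pic import shot
shot('13','pics/t13.png',(220,160,320,260),6,6,'top')"
```

```text
(no output)
```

View pics/t13.png

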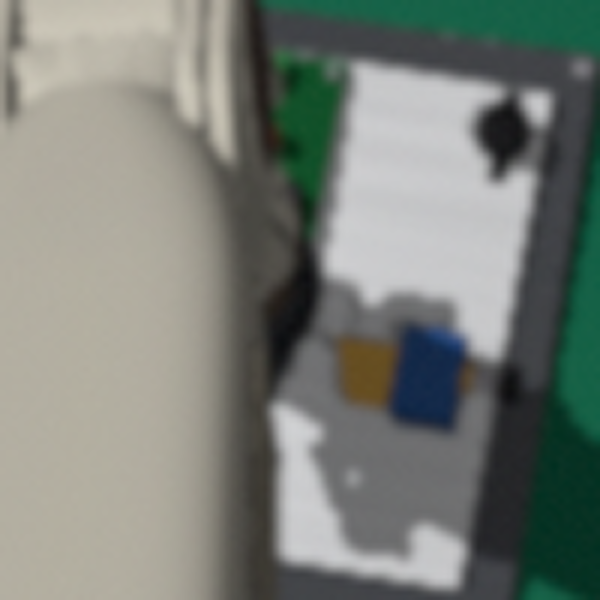

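```bash
python3 -c "
from h import *
a=Cam('top').im;b=Cam('top','top13.npz').im;c=Cam('top','top7.npz').im
f=lambda i:cv2.resize(i[205:240,265:310],None,fx=8.5,fy=12,interpolation=cv2.INTER_CUBIC)
cv2.imwrite('pics/cmp.png',np.hstack([f(a),f(b)]))
for r in (216,218,220,222,224): print(r,a[r,270:292].tolist()[3:19:1] and [int(x[2])-int(x[0]) for x in a[r,270:304]],'\n   ',[int(x[2])-int(x[0]) for x in b[r,270:304]])
"
```

```text
216 [-3, -2, -2, -2, 0, 10, 32, 49, 48, 41, 36, 31, 27, 21, 16, 7, -16, -51, -81, -91, -91, -88, -86, -83, -76, -67, -51, -27, -9, -4, -3, -2, -3, -2] 
    [-2, -2, -1, -1, -1, 7, 20, 30, 30, 26, 22, 19, 16, 13, 11, 5, -8, -30, -46, -52, -54, -63, -73, -74, -73, -66, -51, -27, -9, -3, -2, -3, -3, -2]
218 [-3, -2, -2, -2, -1, 10, 47, 97, 122, 123, 122, 118, 112, 107, 97, 67, 7, -56, -88, -92, -91, -93, -91, -93, -91, -92, -78, -34, -8, -3, -1, -2, -2, -2] 
    [-2, -1, -3, -1, -1, 7, 29, 56, 67, 68, 68, 66, 64, 59, 56, 39, 4, -33, -50, -54, -53, -54, -52, -56, -62, -65, -59, -26, -8, -3, -2, -3, -3, -2]
220 [-1, -2, -2, -2, -3, 8, 39, 87, 117, 124, 124, 122, 124, 126, 112, 64, -8, -68, -91, -92, -91, -90, -91, -92, -93, -89, -64, -17, 9, 6, 0, -2, -1, -2] 
    [-2, -2, -2, -2, -1, 3, 24, 50, 65, 67, 68, 67, 68, 68, 62, 35, -7, -41, -53, -53, -51, -52, -54, -52, -53, -51, -32, -1, 11, 5, 0, -1, -2, -1]
222 [-3, -3, -2, -3, -2, 5, 33, 77, 111, 124, 124, 123, 124, 122, 96, 34, -39, -84, -94, -92, -91, -91, -92, -91, -92, -82, -40, 13, 23, 7, 0, -2, -2, -2] 
    [-1, -2, -1, -2, -2, 3, 19, 46, 63, 67, 68, 68, 68, 65, 54, 20, -24, -48, -54, -53, -55, -52, -54, -53, -53, -41, -9, 26, 27, 12, -1, -1, -1, 0]
224 [-2, -2, -3, -3, -2, 4, 25, 66, 107, 123, 124, 124, 124, 116, 78, 6, -60, -91, -95, -93, -92, -92, -92, -93, -89, -71, -27, 16, 17, 3, -1, -2, -1, 0] 
    [-2, -1, -1, -1, -1, 1, 15, 39, 60, 68, 68, 67, 68, 64, 42, 2, -36, -52, -55, -52, -53, -55, -53, -54, -53, -38, -3, 23, 19, 6, -1, -2, -1, 0]
```

View pics/cmp.png

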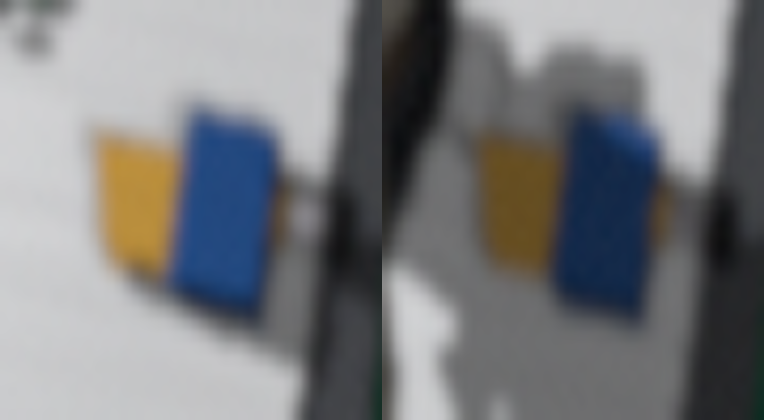

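The top view compares the start on the left and now on the right. The nose tip is again at the same pixel as when fully out (276.3, row 218), so the catch has snapped out. I stop pushing and back off.

Emit:
send_rows([
  [0,-0.003,0,0],
  [0,-0.008,0,0],
  [0,-0.014,0,0],
  [0,0,-0.015,0],
  [0,0,-0.025,0],
  [0,0,-0.025,0],
  [0,-0.02,-0.025,0],
  [0,-0.04,-0.01,0],
  [0,-0.04,0,0],
  [0,-0.04,0,0],
  [0,-0.04,0,0],
  [0,0,0,0],
])

```text
clock: 39.15
eef_pos: [0.3511, 0.0852, 0.1262]
tool_rot: [0.761, 0.649, -0.003, -0.002]
ft_force: [0.4, -0.2, -0.1]
grip_width: 0.0
```

```bash
python3 q.py; python3 -c "
from pic import shot
shot('14','pics/t14.png',(180,150,310,250),6,6,'top')
shot('14','pics/s14.png',(310,245,440,360),6,5)
from h import *
a=Cam('top').im;b=Cam('top','top14.npz').im
for r in (216,218,220,222): print(r,[int(x[2])-int(x[0]) for x in a[r,272:302]],'\n   ',[int(x[2])-int(x[0]) for x in b[r,272:302]])
"
```

```text
t 39.15 p [0.3511 0.0852 0.1262] th 1.4134 tilt [-0.0062 -0.0006] F [ 0.43 -0.24 -0.12] M [ 0.   -0.05  0.06] w 0.0
tool shift mm [0. 0. 0.] turn(tool) None
[ 2.3740e-01  5.7900e-02 -5.0500e-01  1.0141e+00  9.0000e-04  1.9656e+00]
216 [-2, -2, 0, 10, 32, 49, 48, 41, 36, 31, 27, 21, 16, 7, -16, -51, -81, -91, -91, -88, -86, -83, -76, -67, -51, -27, -9, -4, -3, -2] 
    [-1, -1, 1, 12, 37, 56, 64, 63, 61, 54, 45, 36, 28, 11, -26, -64, -88, -91, -89, -88, -87, -83, -76, -67, -51, -27, -9, -3, -3, -3]
218 [-2, -2, -1, 10, 47, 97, 122, 123, 122, 118, 112, 107, 97, 67, 7, -56, -88, -92, -91, -93, -91, -93, -91, -92, -78, -34, -8, -3, -1, -2] 
    [-1, -2, 0, 21, 71, 111, 125, 124, 124, 121, 118, 114, 107, 73, 7, -57, -89, -93, -91, -91, -92, -91, -91, -91, -76, -35, -8, -2, -3, -3]
220 [-2, -2, -3, 8, 39, 87, 117, 124, 124, 122, 124, 126, 112, 64, -8, -68, -91, -92, -91, -90, -91, -92, -93, -89, -64, -17, 9, 6, 0, -2] 
    [-2, -3, -3, 8, 43, 89, 117, 123, 124, 123, 124, 123, 112, 64, -9, -69, -92, -91, -89, -90, -92, -92, -92, -88, -64, -17, 9, 6, 0, -1]
222 [-2, -3, -2, 5, 33, 77, 111, 124, 124, 123, 124, 122, 96, 34, -39, -84, -94, -92, -91, -91, -92, -91, -92, -82, -40, 13, 23, 7, 0, -2] 
    [-3, -2, -3, 6, 33, 78, 112, 123, 123, 123, 124, 122, 96, 34, -39, -84, -93, -91, -91, -91, -90, -92, -91, -82, -40, 12, 23, 8, -1, -3]
```

View pics/t14.png

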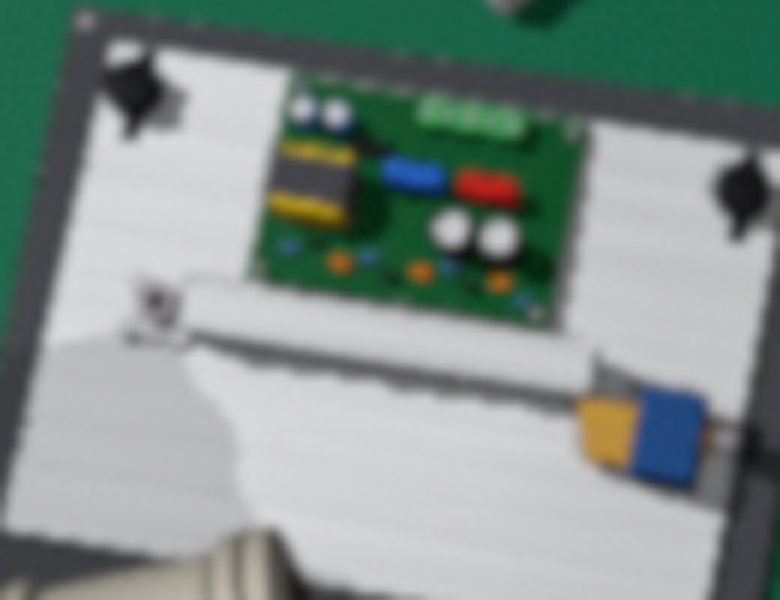

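View pics/s14.png

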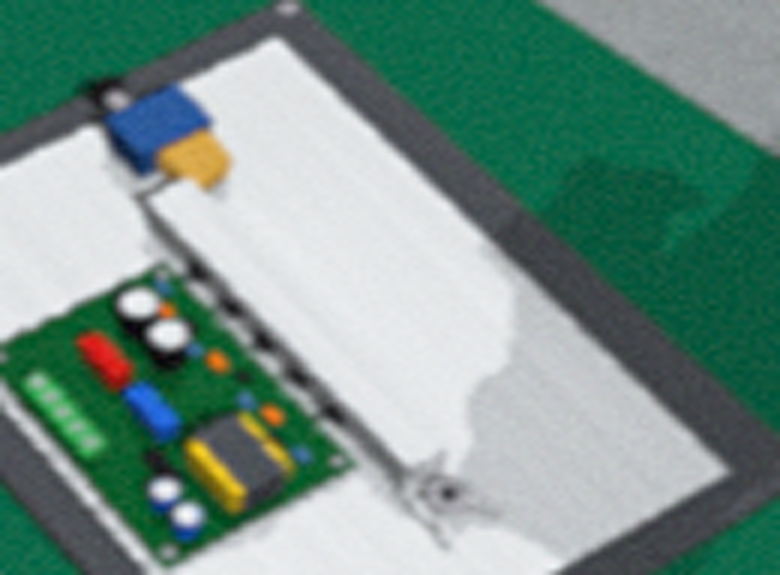

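The top view shows the bar straight along the row from (185,300) to (592,370). The brass nose at (605,430) is out on its fin side, and its edge profile matches the untouched start. The fork is round the post at (157,303), and the robot is clear at z 0.126 m. Handing in.

```bash
python3 -c "
from workcell import order
print(order.job_done())"
```

```text
the job is handed in; nothing more can be done
None
```

The bar is fitted: fork home on the pivot post, bar straight along the row, and the catch snapped out behind its free end. I handed in at about 39 s with the arm clear of everything.

**How it went**
- **Laying down:** I set the bar on the jig's free side at about 20° to the jig. Touchdown was about 9 N on the carrier.
- **Fork:** I slid it under the post head until it met a firm stop at about 10 N. That was within 1 mm of where the pictures said home would be.
- **Swing:** I let go, then pushed the fin side with the shut fingers near the free end until the catch was in. The highest push was about 6 N, which I estimate pressed the row back about 1.5 mm. I could not measure that directly.

**Last checks**
- In the top picture the brass nose looks the same as in the untouched start picture (same edge profile), so it is fully out.
- The bar lies on the transistor side of the nose, parallel to the row, with the fork round the post.
- I did not touch the other things on the bench.

**What went wrong or stayed unclear**
- On the way to the jig the last joint hit its range limit and the tool tilted about 4°. I corrected that in the air before laying the bar down, which cost about 12 s.
- I saw no clear drop in force when the catch snapped, so I judged it from the pictures. I may have pushed a little after it was already in.

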